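# Sweep loose stoppers into the catch fence

### The job

Three black rubber stoppers stand loose on the bench in front of the open side of the low three-sided metal fence. Sweep them across the bench with your fingertips until all three are fully inside the fence; push them along the surface and do not lift them. Leave the small vial that stands among them upright where it is, and do not disturb the other things on the bench.

Things in the scene. Friction and masses are not known exactly. Their poses are not given: they have to be found in the camera images.
- fence: low three-sided fence of plain sheet metal, fixed, no floor; inside 240 mm wide, 85 mm deep; walls 30 mm high, 4 mm thick; behind the back wall a foot strip 17 mm wide with screw heads, 5.5 mm high. Origin on the bench at the middle of the open side; x points level from the open side into the fence, y along the open side, z up: inside is x 0 to 85 mm, y -120 to 120 mm
- stopper_0: black rubber stopper standing on its wide end: round, tapered, 28 mm across at the foot, 23 mm at the top, 22 mm high, 20 g; origin at the centre of its underside, z up its axis. It slides when pushed low down at its side
- stopper_1: black rubber stopper standing on its wide end: round, tapered, 28 mm across at the foot, 23 mm at the top, 22 mm high, 20 g; origin at the centre of its underside, z up its axis. It slides when pushed low down at its side
- stopper_2: black rubber stopper standing on its wide end: round, tapered, 28 mm across at the foot, 23 mm at the top, 22 mm high, 20 g; origin at the centre of its underside, z up its axis. It slides when pushed low down at its side
- vial: small white reagent vial with a green cap, 23 mm across, 43 mm high, loose, 22 g; to be left standing in its place. Origin at the centre of its underside. It and the stoppers start 55 to 130 mm outside the open side of the fence (fence x negative), one in each of four lanes about 52 mm apart (fence y about -78, -26, 26, 78 mm); which lane has the vial varies
- bench_timer: rounded green timer lying on the bench, 66 x 92 x 28 mm; bystander; origin at the centre of its underside
- dish: round petri dish, 91 mm across, 15 mm high; bystander; origin at the centre of its underside
- felt_marker: marker pen lying on the bench, 135 mm long, 17 mm thick, along its y axis; bystander; origin at the centre of its underside
- tongs: metal forceps lying on the bench, 129 mm long, 10 mm high, along its y axis; bystander; origin at the centre of its underside

How it is judged (in metres and radians):
At the end, for the whole second after the job is handed in: All three stoppers rest on the bench inside the fence, each centre at least 11 mm past the line of the open side and within the side walls (3 mm of a stopper may still stick out); the vial stands upright within 15 mm of where it started (x of stopper_0 in the frame of fence between 0.011 and 0.085 m and y of stopper_0 in the frame of fence between -0.12 and 0.12 m and height (world z) of each of stopper_0, stopper_1, stopper_2 below 0.018 m and linear speed of each of stopper_0, stopper_1, stopper_2 below 0.02 m/s and x of stopper_1 in the frame of fence between 0.011 and 0.085 m and y of stopper_1 in the frame of fence between -0.12 and 0.12 m and x of stopper_2 in the frame of fence between 0.011 and 0.085 m and y of stopper_2 in the frame of fence between -0.12 and 0.12 m and distance of vial from where it was at the start of the episode below 0.015 m and angle between vial's own z axis and vertical below 0.2 rad); the robot touches nothing.
It fails at once if a stopper was lifted off the bench (18 mm or more) (height (world z) of any of stopper_0, stopper_1, stopper_2 above 0.018 m).
It fails at once if the vial was tipped or pushed 15 mm or more from its place (not (distance of vial from where it was at the start of the episode below 0.015 m and angle between vial's own z axis and vertical below 0.5 rad)).
It fails at once if the timer, petri dish, marker or forceps was moved more than 20 mm (distance of any of bench_timer, dish, felt_marker, tongs from where it was at the start of the episode above 0.02 m).
It also fails if it takes over 54 s, if anything falls off the work surface, if the arm or the gripper's body presses on something with over 40 N, if the wrist force passes 120 N, or if a joint passes its speed limit or range.

### The arm

A 6-joint arm with a two-finger parallel gripper is mounted at the origin on a cart in front of the work surface, level with it; the furniture and walls round the work are solid. World frame = base frame: x ahead of the robot, y to its left, z up, the work surface at z = 0. Lengths are in mm, angles in degrees, forces in N, time in s.
With the tool pointing down it reaches from about 300 to 750 mm from the base axis. Payload 8.5 kg.
Tool frame: the origin (TCP) lies at the very end of the fingers, on their centre line; the grasp point (between the pads) lies 19 mm behind it (ctrl.pinch_z is the distance from the TCP to the grasp point, in mm); z points along the fingers, x is the direction in which the jaws open and shut, and the axes are right-handed (so a half turn about z gives the same grasp; the last joint's range is limited). The gripper opens to 85 mm and grips with 20 to 120 N. Pads are 22 mm wide; open, the fingers measure 114 mm over their backs; the gripper's body (76 mm by 85 mm) begins 54 mm behind the grasp point. The pads swing forward as they close: fully open they stand 13 mm farther back than shut.
Start: joints at [-84.586, 21.807, 74.336, -0, 83.858, -12.336], TCP at [167.672, -523.8, 197.622] pointing down, gripper open.
Joint ranges: [-178.18, 178.18], [-50.72, 133.34], [12.68, 142.11], [-81.47, 261.47], [9.98, 163.14], [-165.26, 165.26]. Speed limits (degrees/s): [136.94, 136.94, 180, 180, 180, 180].

### API

Orientations are given as a 3x3 rotation matrix whose columns are the frame's x, y, z axes.
In Python, from workcell import readout, grab_frame, ticket, boxes_of, ctrl gives the robot as it stands.
- The arm moves only by the tool step_arm, never from a script. Its argument "moves" is a list of rows, each an object of numbers: "grip": the gripper command: -1 is shut, 1 is fully open, values between are in proportion; "dx", "dy", "dz": the shift along the tool's x, y, z in mm; "spin": the turn about the tool's z in rad. In form: [{"grip": .., "dx": .., "dy": .., "dz": .., "spin": ..}, ...]. A call has 1 to 5 rows; each row shifts and turns the commanded pose from where the row before left it, along the tool's axes as they then stand; what a row does not reach is not made up. A row lasts 1/12 s, in which the tool goes at most 41.7 mm and 7.16 degrees, less where a joint would pass 70% of its speed; a pose out of reach is approached as far as the arm can. A call with a gripper value outside its range is refused whole. The fingers move at their own pace and stop on an object; "force" is the grip in N (left out, the last holds). Time passes only in rows, so rows that do not move let the fingers close. It gives the time, the measured TCP pose, the force and the opening at its end, in the units of the state.
- readout.get_obs(): the state, without advancing time (a new reading comes with each control period).
- grab_frame(name): name is "scene" or "top" or "wrist"; returns a dict with "pixels" (480x640x3 uint8, red, green, blue), "vfov" (degrees; the focal length in pixels is half the picture's height over the tangent of half this angle, whatever the lens; pixels are square), "cx", "cy" (the principal point, pixels), "k1" (the pictures are not rectified: a ray, as slopes to the right and down, at radius r is drawn at 1 + k1 r^2 times it, then the intrinsics apply), "cam_to_world" (4x4, takes a point from camera to world coordinates); the wrist camera has in their place "T_tool_cam" (4x4, takes a point from camera to tool coordinates, whose origin is the TCP and whose axes are the tool frame's). Camera axes: x right, y down, z forward; pixel columns grow to the right and rows downward; lengths in mm; the calibration is good to about 2 mm. A picture is of the moment at which its call begins: read the wrist's pose just before it. There is no depth.
- ticket.job_done(): hands the job in, once; it reports no verdict.
Trained networks look in the newest picture that a camera, given by its name, has taken for a name from the list of things; names that differ only in an ending like _2 or _b are one class to them, and where a whole thing is asked for, a point or a joint stands for the part that bears it (a point fixed in the world has none). Each returns a list of dicts, best first, with "conf" (0 to 1); they miss things now and then, are a little off and sometimes report something else, mostly with a low value. They report only what shows in the picture. A call takes as long as a camera call.
- boxes_of(thing, camera): "xyz" ([x, y, z] in mm, in world coordinates, good to about 4 mm: the middle of the surface that is visible of it).
The state is a dict: "time": time; "qpos": joint angles; "qd": joint speeds; "effort": joint torques, N m; "eef_pos": TCP position; "eef_rot": TCP orientation; "contact_force": force on the tool from outside, world axes, zero at the start; "ft_torque": the same for the moment, N m; "gripper_width": opening from 0.0 (shut) to 1.0 (fully open).
Only numpy, scipy, OpenCV 4.12 (cv2) and the standard library are available. Lean on these libraries where they do the work, as an engineer would, in place of code of your own. Each camera call takes 0.05 s, during which the arm holds its last target.

## Working session

There is one attempt and no reset: what is moved stays moved. The work goes in short steps, Python scripts to look and compute and a tool call to move; the robot and the scene stay as the last step left them, time stands still between calls to the robot, and variables do not carry over. Pictures are saved under pics/ and viewed, and the job is handed in when it is done.

Besides the shell and the picture viewer there is one more tool, called after "Request:" in YAML: its name, and indented under it one key for each argument. step_arm: Moves the arm, as the interface text tells. Its arguments: {"type":"object","properties":{"moves":{"type":"array"},"force":{"type":"number"}},"required":["moves"]}

```bash
mkdir -p pics; ls; python3 - <<'E'
from workcell import readout, grab_frame, boxes_of
import cv2,numpy as np
s=readout.get_obs()
for k in s: print(k,np.round(s[k],3).tolist())
for c in ["top","scene"]:
    f=grab_frame(c); cv2.imwrite(f"pics/{c}0.png",f["pixels"][:,:,::-1])
    print(c,f["vfov"],f["cx"],f["cy"],f["k1"],np.round(f["cam_to_world"],3).tolist())
    for t in ["fence","stopper_0","vial","bench_timer","dish","felt_marker","tongs"]:
        print(t,[(np.round(b["xyz"]).tolist(),round(b["conf"],2)) for b in boxes_of(t,c)])
E
```

```text
pics
time 0.0
qpos [-84.586, 21.841, 74.385, 0.0, 83.858, -12.335]
qd [-0.037, -0.045, -0.116, -0.066, -0.089, 0.066]
effort [0.001, -44.846, -23.128, -0.0, 0.005, -0.0]
eef_pos [167.644, -523.468, 197.007]
eef_rot [[0.305, -0.952, -0.0], [-0.952, -0.305, 0.001], [-0.001, -0.0, -1.0]]
contact_force [-0.027, 0.054, -0.986]
ft_torque [0.002, -0.031, 0.023]
gripper_width 0.998
top 48.15832861937997 322.28992509416537 231.41468103239086 -0.14169125142241748 [[-0.022, -0.994, 0.108, 413.607], [-1.0, 0.02, -0.016, 86.227], [0.013, -0.108, -0.994, 1484.665], [0.0, 0.0, 0.0, 1.0]]
fence [([564.0, 190.0, 5.0], 0.89)]
stopper_0 [([586.0, 31.0, 23.0], 0.53)]
vial [([657.0, -254.0, 26.0], 0.68), ([477.0, -6.0, 42.0], 0.39)]
bench_timer [([657.0, -254.0, 26.0], 0.96)]
dish [([517.0, -249.0, 13.0], 0.63)]
felt_marker [([479.0, 411.0, 15.0], 0.77)]
tongs [([604.0, 419.0, 7.0], 0.5), ([586.0, 33.0, 19.0], 0.37)]
scene 50.71531753113708 319.02980326855544 238.23695480702676 -0.044458324876395054 [[-0.723, -0.33, 0.607, -69.449], [-0.691, 0.354, -0.63, 746.897], [-0.007, -0.875, -0.483, 561.251], [0.0, 0.0, 0.0, 1.0]]
fence []
stopper_0 [([581.0, 42.0, 17.0], 0.59), ([633.0, 1.0, 15.0], 0.55), ([526.0, -1.0, 14.0], 0.47)]
vial [([471.0, 7.0, 21.0], 0.75), ([511.0, -234.0, 13.0], 0.54)]
bench_timer [([642.0, -235.0, 22.0], 0.66)]
dish [([633.0, 1.0, 15.0], 0.64), ([510.0, -236.0, 12.0], 0.58)]
felt_marker [([465.0, 424.0, 13.0], 0.59)]
tongs [([600.0, 419.0, 3.0], 0.58)]
```

View pics/top0.png

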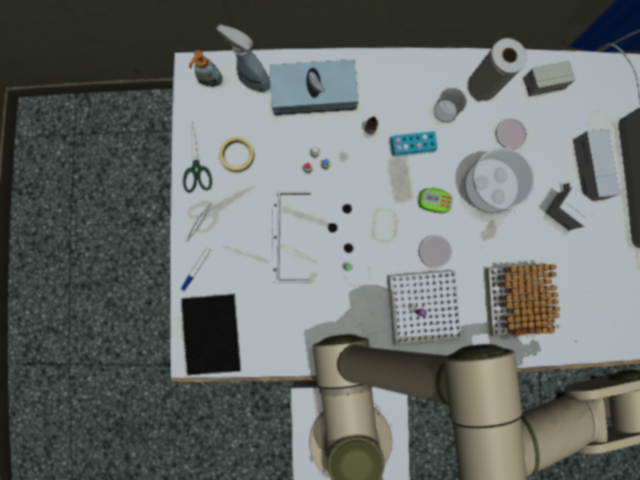

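View pics/scene0.png

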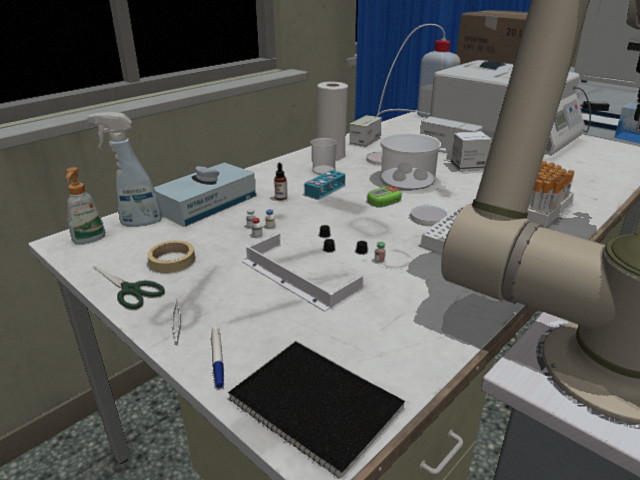

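The top view shows the fence at cols 275-312, rows 193-281, opening to the right (world -y). The three stoppers are near (347,209), (333,228) and (348,248), and the vial is near (348,267). I'll measure these next.

```bash
cat > h.py <<'E'
import numpy as np,cv2
def unproj(f,uv,z,T=None):
    T=f["cam_to_world"] if T is None else T
    T=np.array(T); fl=240/np.tan(np.radians(f["vfov"])/2)
    K=np.array([[fl,0,f["cx"]],[0,fl,f["cy"]],[0,0,1]])
    p=cv2.undistortPoints(np.array([[uv]],float),K,np.array([f["k1"],0,0,0]))[0,0]
    # (cv2 5-iter inverse is adequate)
    d=T[:3,:3]@np.array([p[0],p[1],1]); o=T[:3,3]
    return o+d*(z-o[2])/d[2]
def proj(f,P,T=None):
    T=np.array(f["cam_to_world"] if T is None else T); fl=240/np.tan(np.radians(f["vfov"])/2)
    K=np.array([[fl,0,f["cx"]],[0,fl,f["cy"]],[0,0,1]])
    Ti=np.linalg.inv(T); r,_=cv2.Rodrigues(Ti[:3,:3])
    return cv2.projectPoints(np.array(P,float).reshape(-1,3),r,Ti[:3,3],K,np.array([f["k1"],0,0,0]))[0][:,0]
E
python3 - <<'E'
from workcell import grab_frame
from h import *
import pickle
f=grab_frame("top"); im=f["pixels"][:,:,::-1].copy(); pickle.dump(f,open("top.pkl","wb"))
c=im[180:300,260:370]; cv2.imwrite("pics/topz.png",cv2.resize(c,None,fx=5,fy=5,interpolation=cv2.INTER_CUBIC))
g=cv2.cvtColor(c,cv2.COLOR_BGR2GRAY); m=(g<70).astype(np.uint8)
n,l,st,ce=cv2.connectedComponentsWithStats(m)
for i in range(1,n):
    if st[i,4]>15:
        uv=ce[i]+[260,180]; print(uv,st[i],unproj(f,uv,14).round(1))
hsv=cv2.cvtColor(c,cv2.COLOR_BGR2HSV); m=((hsv[...,1]>80)&(hsv[...,0]>40)&(hsv[...,0]<90)).astype(np.uint8)
n,l,st,ce=cv2.connectedComponentsWithStats(m)
for i in range(1,n):
    if st[i,4]>8:
        uv=ce[i]+[260,180]; print("g",uv,st[i],unproj(f,uv,43).round(1))
E
```

```text
[346.57692308 208.36538462] [83 25  8  8 52] [635.8  -5.5  14. ]
[332.21568627 227.31372549] [69 44  8  8 51] [583.8  35.6  14. ]
[347.94117647 247.68627451] [84 64  9  8 51] [526.5  -6.3  14. ]
g [348.04545455 266.27272727] [86 84  5  5 22] [474.3  -3.5  43. ]
```

View pics/topz.png

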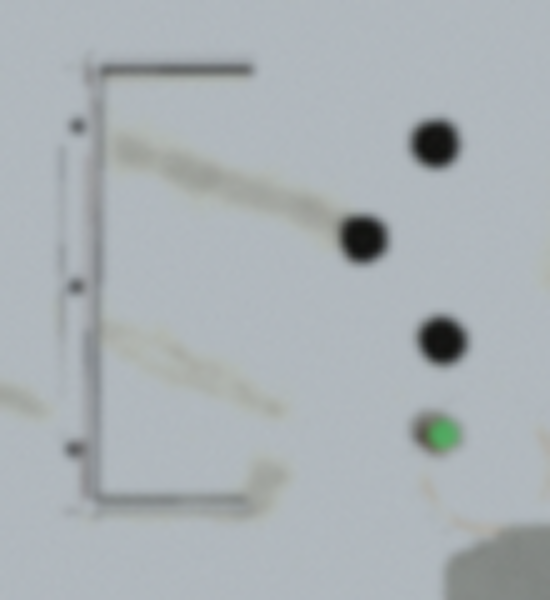

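```bash
python3 - <<'E'
from h import *
import pickle
f=pickle.load(open("top.pkl","rb"))
for n,(u,v),z in [("far tip",(252,69),20),("near tip",(247,498),20),("far back",(98,69),20),("near back",(95,498),20)]:
    print(n,unproj(f,(u/5+260,v/5+180),z).round(1))
im=f["pixels"][:,:,::-1].copy(); 
big=cv2.resize(im[180:300,260:370],None,fx=5,fy=5,interpolation=cv2.INTER_CUBIC)
# model candidate fit using tips
a=unproj(f,(252/5+260,69/5+180),20);b=unproj(f,(247/5+260,498/5+180),20)
c=unproj(f,(98/5+260,69/5+180),20);d=unproj(f,(95/5+260,498/5+180),20)
y=(b-a)+(d-c);y/=np.linalg.norm(y);z=np.array([0,0,1.]);x=np.cross(y,z)
o=(a+b+c+d)/4-x*43.5;o[2]=0
R=np.c_[x,y,z];print("R",R.round(3),"o",o.round(1))
for zz,col in((0,(255,0,0)),(30,(0,0,255))):
    P=[R@np.array([px,py,zz])+o for px,py in((0,120),(85,120),(85,-120),(0,-120),(0,-124),(89,-124),(89,124),(0,124))]
    q=(proj(f,P)-[260,180])*5+2
    cv2.polylines(big,[q.round().astype(int)],True,col,1)
cv2.imwrite("pics/fit.png",big)
for p in ((635.8,-5.5,0),(583.8,35.6,0),(526.5,-6.3,0),(474.3,-3.5,0)): print((R.T@(np.array(p)-o)).round(1))
np.savez("fence.npz",R=R,o=o)
E
```

```text
far tip [677.6  93.9  20. ]
near tip [441.2 101.2  20. ]
far back [679.4 179.1  20. ]
near back [442.9 183.9  20. ]
R [[ 0.026 -1.     0.   ]
 [ 1.     0.026  0.   ]
 [-0.     0.     1.   ]] o [559.2  96.    0. ]
[-99.5 -79.2   0. ]
[-59.8 -26.2   0. ]
[-103.1   30.     0. ]
[-101.7   82.3    0. ]
```

View pics/fit.png

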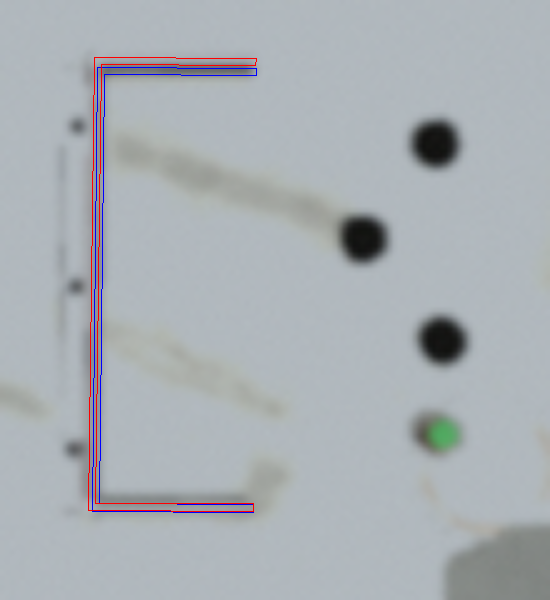

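Request:
step_arm:
  moves:
    - {"grip": -0.62, "spin": -0.1244}
    - {"grip": -0.62, "spin": -0.1244}
    - {"grip": -0.62, "spin": -0.1244}
    - {"grip": -0.62, "spin": -0.1244}
    - {"grip": -0.62, "spin": -0.1244}

```text
$.moves[0]: bad value
```

Request:
step_arm:
  moves:
    - {"grip": -0.62, "spin": -0.1244}
    - {"grip": -0.62, "spin": -0.1244}
    - {"grip": -0.62, "spin": -0.1244}
    - {"grip": -0.62, "spin": -0.1244}
    - {"grip": -0.62, "spin": -0.1244}

```text
$.moves[0]: bad value
```

Request:
step_arm:
  moves:
    - {"grip": -0.62, "dx": 0, "dy": 0, "dz": 0, "spin": -0.1244}
    - {"grip": -0.62, "dx": 0, "dy": 0, "dz": 0, "spin": -0.1244}
    - {"grip": -0.62, "dx": 0, "dy": 0, "dz": 0, "spin": -0.1244}
    - {"grip": -0.62, "dx": 0, "dy": 0, "dz": 0, "spin": -0.1244}
    - {"grip": -0.62, "dx": 0, "dy": 0, "dz": 0, "spin": -0.1244}

```text
time: 1.27
eef_pos: [167.7, -523.8, 197.6]
eef_rot: [[0.806, -0.591, 0.0], [-0.591, -0.806, 0.0], [-0.0, -0.0, -1.0]]
contact_force: [0.6, -0.2, -0.6]
gripper_width: 0.302
```

Request:
step_arm:
  moves:
    - {"grip": -0.62, "dx": 0, "dy": 0, "dz": 0, "spin": -0.1244}
    - {"grip": -0.62, "dx": 0, "dy": 0, "dz": 0, "spin": -0.1244}
    - {"grip": -0.62, "dx": 0, "dy": 0, "dz": 0, "spin": -0.1244}
    - {"grip": -0.62, "dx": 0, "dy": 0, "dz": 0, "spin": -0.1244}
    - {"grip": -0.62, "dx": 0, "dy": 0, "dz": 0, "spin": -0.1244}

```text
time: 1.68
eef_pos: [167.7, -523.8, 197.6]
eef_rot: [[1.0, -0.011, -0.0], [-0.011, -1.0, -0.0], [-0.0, 0.0, -1.0]]
contact_force: [0.7, -0.4, 0.7]
gripper_width: 0.188
```

Request:
step_arm:
  moves:
    - {"grip": -0.62, "dx": 20.5, "dy": -26.2, "dz": 0, "spin": 0}
    - {"grip": -0.62, "dx": 20.5, "dy": -26.2, "dz": 0, "spin": 0}
    - {"grip": -0.62, "dx": 20.5, "dy": -26.2, "dz": 0, "spin": 0}
    - {"grip": -0.62, "dx": 20.5, "dy": -26.2, "dz": 0, "spin": 0}
    - {"grip": -0.62, "dx": 20.5, "dy": -26.2, "dz": 0, "spin": 0}

```text
time: 2.1
eef_pos: [273.1, -393.2, 197.7]
eef_rot: [[1.0, -0.017, 0.0], [-0.017, -1.0, -0.0], [0.0, 0.0, -1.0]]
contact_force: [0.6, -0.0, 0.3]
gripper_width: 0.192
```

Request:
step_arm:
  moves:
    - {"grip": -0.62, "dx": 20.5, "dy": -26.2, "dz": 0, "spin": 0}
    - {"grip": -0.62, "dx": 20.5, "dy": -26.2, "dz": 0, "spin": 0}
    - {"grip": -0.62, "dx": 20.5, "dy": -26.2, "dz": 0, "spin": 0}
    - {"grip": -0.62, "dx": 20.5, "dy": -26.2, "dz": 0, "spin": 0}
    - {"grip": -0.62, "dx": 20.5, "dy": -26.2, "dz": 0, "spin": 0}

```text
time: 2.52
eef_pos: [377.9, -263.9, 197.8]
eef_rot: [[1.0, -0.017, 0.0], [-0.017, -1.0, -0.0], [0.0, 0.0, -1.0]]
contact_force: [0.7, -0.7, 1.0]
gripper_width: 0.195
```

Request:
step_arm:
  moves:
    - {"grip": -0.62, "dx": 20.5, "dy": -26.2, "dz": 0, "spin": 0}
    - {"grip": -0.62, "dx": 20.5, "dy": -26.2, "dz": 0, "spin": 0}
    - {"grip": -0.62, "dx": 20.5, "dy": -26.2, "dz": 0, "spin": 0}
    - {"grip": -0.62, "dx": 20.5, "dy": -26.2, "dz": 0, "spin": 0}
    - {"grip": -0.62, "dx": 20.5, "dy": -26.2, "dz": 0, "spin": 0}

```text
time: 2.93
eef_pos: [482.6, -134.6, 197.8]
eef_rot: [[1.0, -0.017, 0.0], [-0.017, -1.0, -0.0], [0.0, 0.0, -1.0]]
contact_force: [0.1, -0.2, 0.2]
gripper_width: 0.19
```

Request:
step_arm:
  moves:
    - {"grip": -0.62, "dx": 20, "dy": -17, "dz": 0, "spin": 0}
    - {"grip": -0.62, "dx": 20, "dy": -17, "dz": 0, "spin": 0}
    - {"grip": -0.62, "dx": 20, "dy": -17, "dz": 0, "spin": 0}
    - {"grip": -0.62, "dx": 20, "dy": -17, "dz": 0, "spin": 0}
    - {"grip": -0.62, "dx": 20, "dy": -17, "dz": 0, "spin": 0}

```text
time: 3.35
eef_pos: [584.2, -51.7, 197.6]
eef_rot: [[1.0, -0.017, 0.0], [-0.017, -1.0, -0.0], [0.0, 0.0, -1.0]]
contact_force: [0.2, -0.2, 0.0]
gripper_width: 0.192
```

```bash
cat > w.py <<'E'
from workcell import readout, grab_frame, boxes_of
from h import *
import sys
s=readout.get_obs(); f=grab_frame("wrist")
T=np.eye(4);T[:3,:3]=s["eef_rot"];T[:3,3]=s["eef_pos"]
W=T@np.array(f["T_tool_cam"])
print(np.round(s["eef_pos"],1),s["time"],np.round(f["T_tool_cam"],2).tolist())
im=f["pixels"][:,:,::-1].copy()
for t in ["stopper_0","vial"]:
    for b in boxes_of(t,"wrist"): 
        print(t,np.round(b["xyz"],1).tolist(),round(b["conf"],2))
g=cv2.cvtColor(im,cv2.COLOR_BGR2GRAY)
n,l,st,ce=cv2.connectedComponentsWithStats((g<60).astype(np.uint8))
for i in range(1,n):
    if 300<st[i,4]<20000: print("dark",ce[i].round(),st[i][2:],unproj(f,ce[i],14,W).round(1))
F=np.load("fence.npz");R,o=F["R"],F["o"]
for zz,col in((0,(255,0,0)),(30,(0,0,255))):
    P=[R@np.array([px,py,zz])+o for px,py in((0,120),(85,120),(85,-120),(0,-120))]
    q=proj(f,P,W)
    if np.all(np.abs(q)<3000): cv2.polylines(im,[q.round().astype(int)],False,col,1)
cv2.imwrite(sys.argv[1],im)
E
python3 w.py pics/w1.png
```

```text
[584.2 -51.7 197.6] 3.35 [[1.0, -0.0, -0.0, -0.16], [0.0, 0.95, 0.3, -77.18], [0.0, -0.3, 0.95, -176.9], [0.0, 0.0, 0.0, 1.0]]
stopper_0 [531.3, -9.3, 21.5] 0.92
stopper_0 [635.3, -6.0, 17.8] 0.73
stopper_0 [585.9, 33.5, 26.2] 0.72
vial [478.4, -0.5, 29.6] 0.9
dark [316. 103.] [ 31  32 787] [586.9  35.6  14. ]
dark [377. 152.] [ 31  31 768] [638.2  -5.3  14. ]
dark [251. 155.] [ 32  31 759] [530.4  -5.9  14. ]
dark [550. 300.] [ 63 104 889] [ 813.5 -147.2   14. ]
dark [ 41. 388.] [ 40  41 746] [ 283.1 -245.1   14. ]
```

View pics/w1.png

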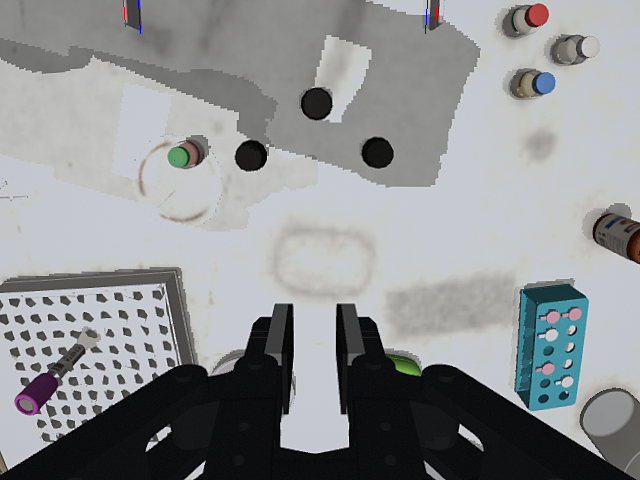

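The wrist view shows the stoppers at (316,103), (377,152) and (251,155) px, which gives (587,36), (638,-5) and (530,-6) mm. The vial is near (478,0) mm, and the fence tips at the top edge match my model. I'll push the middle one first.

Request:
step_arm:
  moves:
    - {"grip": -0.62, "dx": 1, "dy": -24, "dz": 20, "spin": 0}
    - {"grip": -0.62, "dx": 0.5, "dy": -25, "dz": 30, "spin": 0}
    - {"grip": -0.62, "dx": 0, "dy": 0, "dz": 40, "spin": 0}
    - {"grip": -0.62, "dx": 0, "dy": 0, "dz": 40, "spin": 0}
    - {"grip": -0.62, "dx": 0, "dy": 0, "dz": 40, "spin": 0}

```text
time: 3.92
eef_pos: [584.9, -4.2, 26.6]
eef_rot: [[1.0, -0.017, 0.001], [-0.017, -1.0, -0.0], [0.001, 0.0, -1.0]]
contact_force: [1.3, 0.8, -0.0]
gripper_width: 0.192
```

Request:
step_arm:
  moves:
    - {"grip": -0.62, "dx": 0, "dy": 0, "dz": 10, "spin": 0}
    - {"grip": -0.62, "dx": 0, "dy": 0, "dz": 8, "spin": 0}
    - {"grip": -0.62, "dx": 0, "dy": 0, "dz": 5, "spin": 0}
    - {"grip": -0.62, "dx": 0, "dy": 0, "dz": 0, "spin": 0}

```text
time: 4.25
eef_pos: [586.2, -4.4, 5.7]
eef_rot: [[1.0, -0.018, 0.002], [-0.018, -1.0, -0.0], [0.002, 0.0, -1.0]]
contact_force: [-0.3, 0.5, 0.2]
gripper_width: 0.195
```

```bash
python3 w.py pics/w2.png; python3 - <<'E'
from workcell import grab_frame
import cv2
f=grab_frame("scene");cv2.imwrite("pics/s2.png",cv2.resize(f["pixels"][190:340,230:430,::-1],None,fx=4,fy=4,interpolation=cv2.INTER_CUBIC))
E
```

```text
[586.2  -4.4   5.7] 4.25 [[1.0, -0.0, -0.0, -0.16], [0.0, 0.95, 0.3, -77.18], [0.0, -0.3, 0.95, -176.9], [0.0, 0.0, 0.0, 1.0]]
stopper_0 [587.4, 36.6, 26.2] 0.97
stopper_0 [536.2, -4.1, 19.7] 0.79
stopper_0 [635.4, -1.9, 17.6] 0.61
vial [479.0, 2.8, 29.6] 0.95
dark [315. 206.] [  61   68 3287] [587.1  36.8  14. ]
dark [432. 295.] [  65   68 3294] [638.2  -4.3  14. ]
dark [190. 301.] [  65   69 3306] [530.3  -5.   14. ]
```

View pics/w2.png

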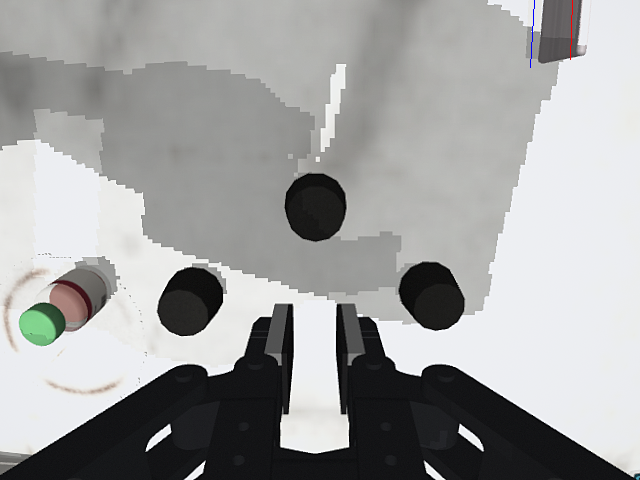

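View pics/s2.png

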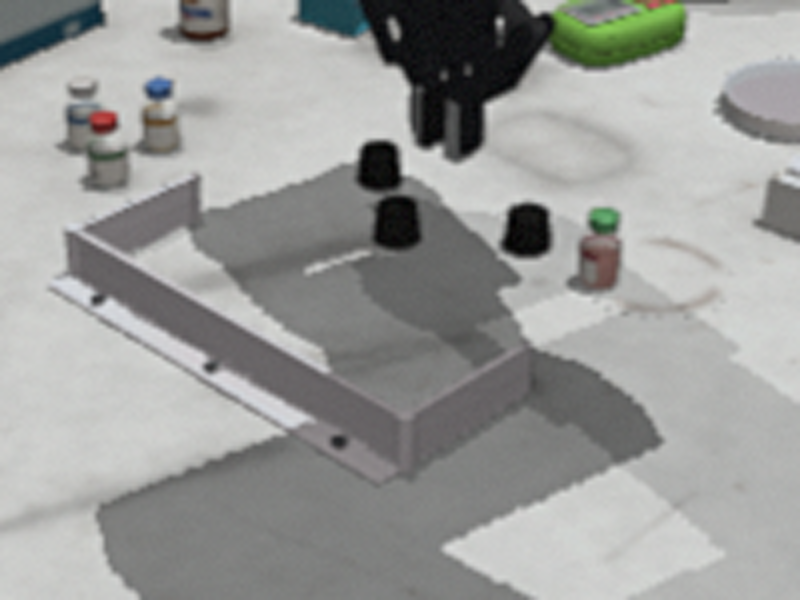

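Request:
step_arm:
  moves:
    - {"grip": -0.62, "dx": 0.5, "dy": -5, "dz": 2, "spin": 0}
    - {"grip": -0.62, "dx": 0, "dy": -9, "dz": 0, "spin": 0}
    - {"grip": -0.62, "dx": 0, "dy": -10, "dz": 0, "spin": 0}
    - {"grip": -0.62, "dx": 0, "dy": -10, "dz": 0, "spin": 0}
    - {"grip": -0.62, "dx": 0, "dy": -10, "dz": 0, "spin": 0}

```text
time: 4.87
eef_pos: [586.8, 41.6, 2.7]
eef_rot: [[1.0, -0.016, 0.0], [-0.016, -1.0, 0.0], [0.0, -0.0, -1.0]]
contact_force: [0.1, 0.7, -0.9]
gripper_width: 0.192
```

```bash
python3 w.py pics/w3.png
```

```text
[586.8  41.6   2.7] 4.8667 [[1.0, -0.0, -0.0, -0.16], [0.0, 0.95, 0.3, -77.18], [0.0, -0.3, 0.95, -176.9], [0.0, 0.0, 0.0, 1.0]]
stopper_0 [585.1, 37.6, 22.8] 0.89
stopper_0 [634.0, 7.1, 6.0] 0.72
stopper_0 [537.6, 3.9, 3.7] 0.68
vial [481.3, 9.0, 30.2] 0.78
```

View pics/w3.png

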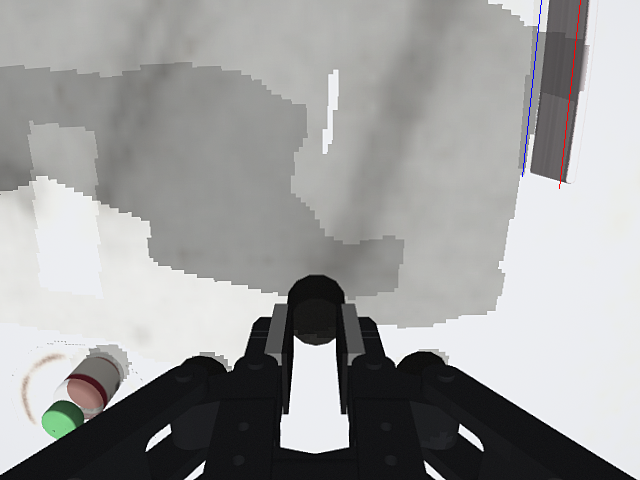

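```bash
python3 - <<'E'
from workcell import readout, grab_frame
from h import *
s=readout.get_obs(); f=grab_frame("wrist")
T=np.eye(4);T[:3,:3]=s["eef_rot"];T[:3,3]=s["eef_pos"];W=T@np.array(f["T_tool_cam"])
for z in(0,5,22): print(z,unproj(f,(316,275),z,W).round(1),unproj(f,(288,305),z,W).round(1))
for y in (41.6,60,64,68): print(y,proj(f,[[587,y+14,0],[587,y+11.5,22],[587,y-11.5,22],[575.5,y,22]],W).round().tolist())
print(proj(f,[T[:3,3],T[:3,3]+[0,11,0]],W))
g=grab_frame("scene");cv2.imwrite("pics/s3.png",cv2.resize(g["pixels"][190:340,230:430,::-1],None,fx=4,fy=4,interpolation=cv2.INTER_CUBIC))
E
```

```text
0 [587.4  47.9   0. ] [574.   32.8   0. ]
5 [587.5  49.8   5. ] [574.3  35.2   5. ]
22 [587.5  56.5  22. ] [575.7  43.3  22. ]
41.6 [[315.0, 259.0], [315.0, 283.0], [316.0, 333.0], [288.0, 309.0]]
60 [[314.0, 220.0], [314.0, 240.0], [315.0, 293.0], [286.0, 267.0]]
64 [[314.0, 211.0], [314.0, 230.0], [315.0, 284.0], [286.0, 258.0]]
68 [[314.0, 202.0], [314.0, 220.0], [315.0, 275.0], [285.0, 248.0]]
[[314.73943457 290.45494807]
 [314.36670373 268.0939844 ]]
```

View pics/s3.png

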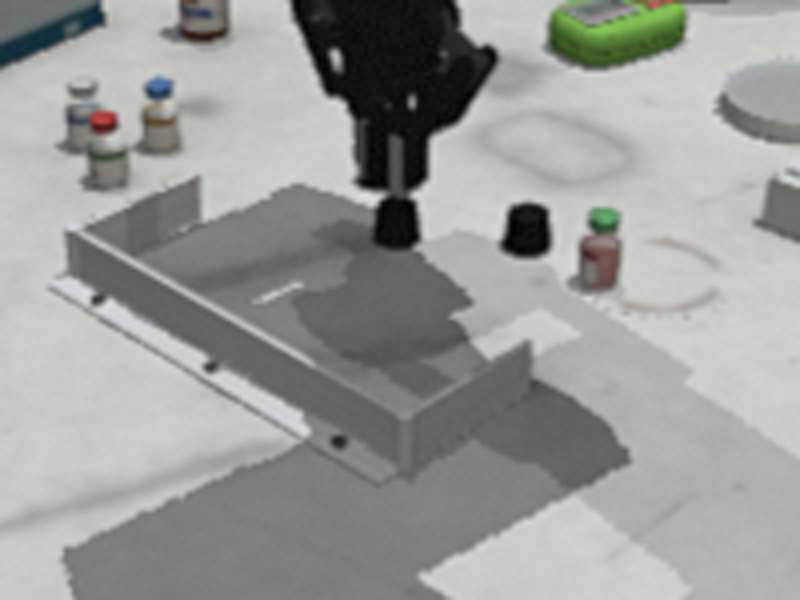

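```bash
python3 - <<'E'
from workcell import readout, grab_frame
from h import *
s=readout.get_obs(); f=grab_frame("wrist"); g=grab_frame("scene")
T=np.eye(4);T[:3,:3]=s["eef_rot"];T[:3,3]=s["eef_pos"];W=T@np.array(f["T_tool_cam"])
p=np.array(s["eef_pos"]); print(p, s["contact_force"])
for h in (0,5,10,15,20,25,30):
    print(h,proj(f,[p+[-8,11,h],p+[-8,-11,h],p+[-20,11,h]],W).round().tolist(), ((proj(g,[p+[-8,11,h],p+[8,11,h],p+[-20,11,h],p+[-20,-11,h]])-[230,190])*4).round().tolist())
print(((proj(g,[[587,36,0],[587,36,22]])-[230,190])*4).round())
E
```

```text
[586.85948606  40.1632678    2.64140363] [-0.03592719 -0.8917762   0.3471395 ]
0 [[297.0, 268.0], [298.0, 312.0], [270.0, 269.0]] [[386.0, 247.0], [364.0, 237.0], [402.0, 255.0], [429.0, 240.0]]
5 [[296.0, 272.0], [298.0, 317.0], [269.0, 273.0]] [[386.0, 239.0], [364.0, 229.0], [402.0, 247.0], [429.0, 232.0]]
10 [[296.0, 277.0], [297.0, 322.0], [268.0, 277.0]] [[386.0, 231.0], [364.0, 221.0], [402.0, 239.0], [429.0, 224.0]]
15 [[295.0, 281.0], [297.0, 328.0], [267.0, 281.0]] [[386.0, 223.0], [364.0, 213.0], [402.0, 231.0], [430.0, 216.0]]
20 [[295.0, 286.0], [296.0, 333.0], [265.0, 286.0]] [[386.0, 215.0], [364.0, 205.0], [402.0, 223.0], [430.0, 208.0]]
25 [[294.0, 291.0], [296.0, 339.0], [264.0, 291.0]] [[386.0, 207.0], [364.0, 197.0], [402.0, 214.0], [430.0, 200.0]]
30 [[294.0, 296.0], [295.0, 346.0], [262.0, 296.0]] [[386.0, 199.0], [364.0, 189.0], [402.0, 206.0], [430.0, 192.0]]
[[394. 236.]
 [394. 201.]]
```

```bash
python3 - <<'E'
import cv2
from workcell import grab_frame
f=grab_frame("wrist");cv2.imwrite("pics/w3z.png",cv2.resize(f["pixels"][250:450,220:420,::-1],None,fx=3,fy=3,interpolation=cv2.INTER_CUBIC))
g=grab_frame("scene");cv2.imwrite("pics/s3z.png",cv2.resize(g["pixels"][190:260,300:380,::-1],None,fx=8,fy=8,interpolation=cv2.INTER_CUBIC))
E
```

```text
(no output)
```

View pics/w3z.png

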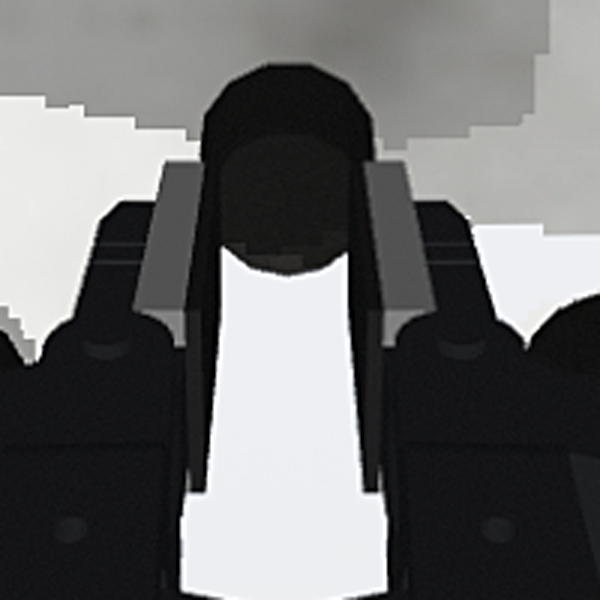

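View pics/s3z.png

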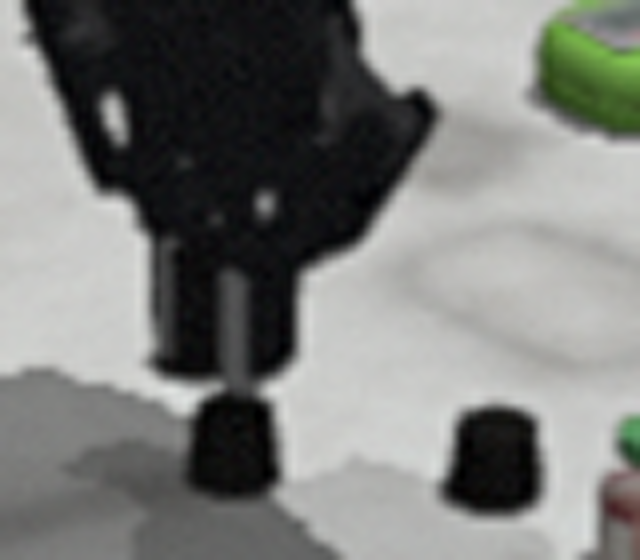

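The stopper has not moved. Both views put the visible finger ends about 35 mm above the reported TCP, so the fingers passed over it. I'll back off and lower with force checks.

Request:
step_arm:
  moves:
    - {"grip": -0.62, "dx": 0, "dy": 20, "dz": 0, "spin": 0}
    - {"grip": -0.62, "dx": 0, "dy": 27, "dz": 0, "spin": 0}
    - {"grip": -0.62, "dx": 0, "dy": 0, "dz": 0, "spin": 0}
    - {"grip": -0.62, "dx": 0, "dy": 0, "dz": 2, "spin": 0}
    - {"grip": -0.62, "dx": 0, "dy": 0, "dz": 2, "spin": 0}

```text
time: 5.73
eef_pos: [586.0, -6.8, -1.5]
eef_rot: [[1.0, -0.018, -0.0], [-0.018, -1.0, 0.0], [-0.0, -0.0, -1.0]]
contact_force: [-0.5, -0.5, -0.7]
gripper_width: 0.193
```

```bash
python3 w.py pics/w4.png; python3 - <<'E'
import cv2
from workcell import grab_frame
g=grab_frame("scene");cv2.imwrite("pics/s4z.png",cv2.resize(g["pixels"][190:260,300:380,::-1],None,fx=8,fy=8,interpolation=cv2.INTER_CUBIC))
E
```

```text
[586.   -6.8  -1.5] 5.7333 [[1.0, -0.0, -0.0, -0.16], [0.0, 0.95, 0.3, -77.18], [0.0, -0.3, 0.95, -176.9], [0.0, 0.0, 0.0, 1.0]]
stopper_0 [585.5, 35.3, 20.8] 0.84
stopper_0 [530.9, -2.3, 20.3] 0.77
stopper_0 [633.0, -3.8, 18.4] 0.75
vial [483.7, 4.7, 30.6] 0.76
dark [316. 204.] [  64   71 3591] [587.1  36.8  14. ]
dark [437. 297.] [  69   71 3607] [638.2  -4.4  14. ]
dark [185. 303.] [  69   71 3607] [530.3  -5.1  14. ]
dark [ 70. 297.] [ 41  45 310] [478.6  -2.   14. ]
```

View pics/s4z.png

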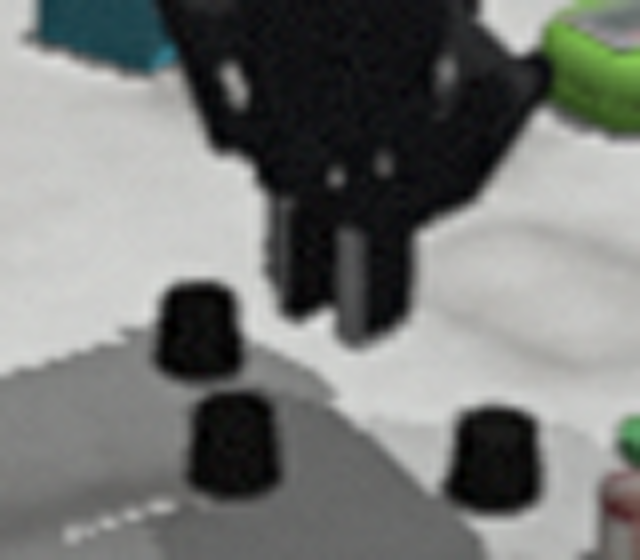

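View pics/w4.png

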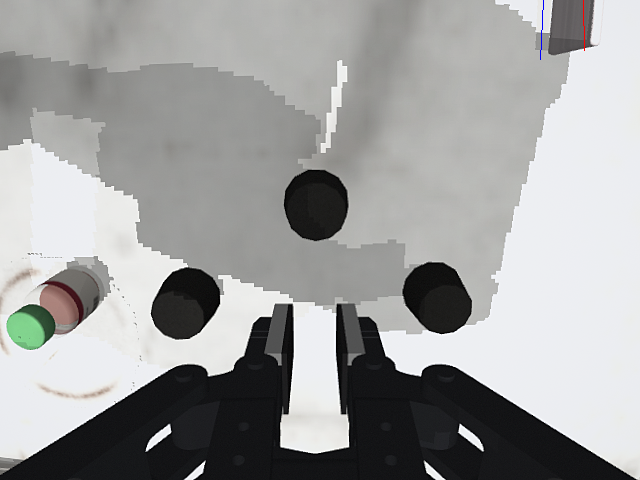

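```bash
python3 - <<'E'
from workcell import grab_frame
from h import *
g=grab_frame("scene")
for y in (4,-7):
  for z in (0,10,20,30,40): print(y,z,((proj(g,[[573,y,z]])[0]-[300,190])*8).round(), unproj(g,(344.4,233.1),z).round(1))
E
```

```text
4 0 [342. 447.] [609.9 -43.6   0. ]
4 10 [343. 416.] [597.8 -29.5  10. ]
4 20 [343. 384.] [585.7 -15.4  20. ]
4 30 [344. 352.] [573.6  -1.3  30. ]
4 40 [345. 320.] [561.5  12.8  40. ]
-7 0 [368. 433.] [609.9 -43.6   0. ]
-7 10 [369. 401.] [597.8 -29.5  10. ]
-7 20 [370. 370.] [585.7 -15.4  20. ]
-7 30 [370. 338.] [573.6  -1.3  30. ]
-7 40 [371. 306.] [561.5  12.8  40. ]
```

The tips are now at about z 30 mm with no contact force, so I'll keep lowering step by step.

Request:
step_arm:
  moves:
    - {"grip": -0.62, "dx": 0, "dy": 0, "dz": 4, "spin": 0}
    - {"grip": -0.62, "dx": 0, "dy": 0, "dz": 4, "spin": 0}
    - {"grip": -0.62, "dx": 0, "dy": 0, "dz": 4, "spin": 0}
    - {"grip": -0.62, "dx": 0, "dy": 0, "dz": 0, "spin": 0}

```text
time: 6.32
eef_pos: [585.5, -6.6, -14.4]
eef_rot: [[1.0, -0.017, -0.002], [-0.017, -1.0, 0.0], [-0.002, -0.0, -1.0]]
contact_force: [-0.4, -0.1, 0.7]
gripper_width: 0.186
```

```bash
python3 - <<'E'
import cv2
from workcell import grab_frame
g=grab_frame("scene");cv2.imwrite("pics/s5z.png",cv2.resize(g["pixels"][190:260,300:380,::-1],None,fx=8,fy=8,interpolation=cv2.INTER_CUBIC))
E
```

```text
(no output)
```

View pics/s5z.png

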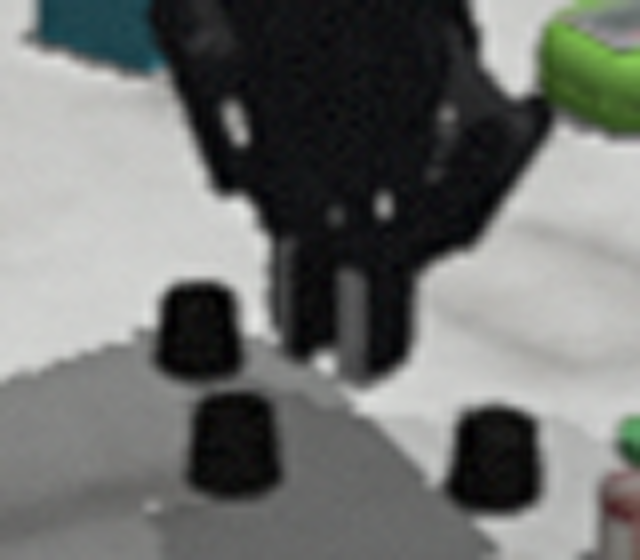

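Request:
step_arm:
  moves:
    - {"grip": -0.62, "dx": 0, "dy": 0, "dz": 4, "spin": 0}
    - {"grip": -0.62, "dx": 0, "dy": 0, "dz": 4, "spin": 0}
    - {"grip": -0.62, "dx": 0, "dy": 0, "dz": 2, "spin": 0}
    - {"grip": -0.62, "dx": 0, "dy": 0, "dz": 0, "spin": 0}

```text
time: 6.7
eef_pos: [585.7, -6.8, -24.0]
eef_rot: [[1.0, -0.017, -0.001], [-0.017, -1.0, 0.0], [-0.001, -0.0, -1.0]]
contact_force: [-0.6, -0.8, -0.5]
gripper_width: 0.192
```

```bash
python3 w.py pics/w6.png; python3 - <<'E'
import cv2
from workcell import grab_frame
g=grab_frame("scene");cv2.imwrite("pics/s6z.png",cv2.resize(g["pixels"][190:260,300:380,::-1],None,fx=8,fy=8,interpolation=cv2.INTER_CUBIC))
E
```

```text
[585.7  -6.8 -24. ] 6.7 [[1.0, -0.0, -0.0, -0.16], [0.0, 0.95, 0.3, -77.18], [0.0, -0.3, 0.95, -176.9], [0.0, 0.0, 0.0, 1.0]]
stopper_0 [635.8, -1.3, 17.5] 0.95
stopper_0 [534.0, -4.6, 20.0] 0.82
stopper_0 [588.6, 38.0, 22.1] 0.6
vial [483.2, 4.2, 24.2] 0.7
dark [317. 218.] [  73   82 4815] [587.1  36.7  14. ]
dark [454. 322.] [  80   83 4784] [638.1  -4.2  14. ]
dark [ 38. 321.] [ 49  49 438] [477.4  -2.4  14. ]
```

View pics/s6z.png

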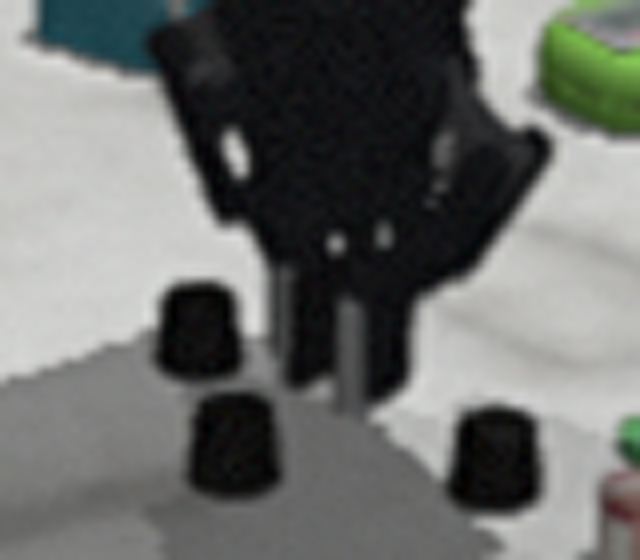

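View pics/w6.png

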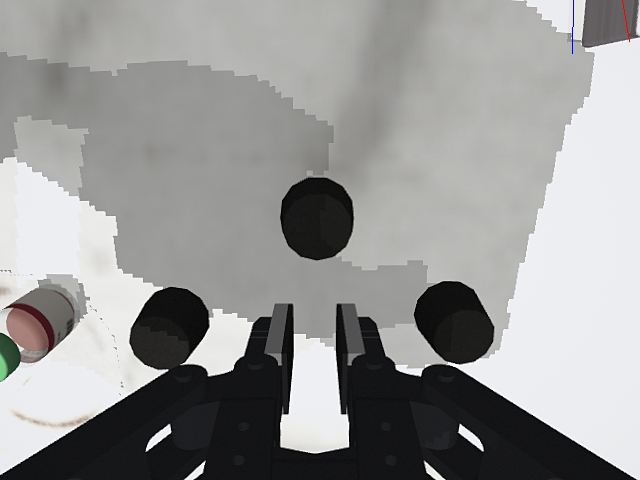

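Request:
step_arm:
  moves:
    - {"grip": -0.62, "dx": 1, "dy": 0, "dz": 4, "spin": 0}
    - {"grip": -0.62, "dx": 0, "dy": -10, "dz": 0, "spin": 0}
    - {"grip": -0.62, "dx": 0, "dy": -8, "dz": 0, "spin": 0}
    - {"grip": -0.62, "dx": 0, "dy": -8, "dz": 0, "spin": 0}
    - {"grip": -0.62, "dx": 0, "dy": -8, "dz": 0, "spin": 0}

```text
time: 7.32
eef_pos: [587.5, 28.4, -27.3]
eef_rot: [[1.0, -0.016, -0.0], [-0.016, -1.0, 0.0], [-0.0, -0.0, -1.0]]
contact_force: [-0.3, -0.4, -0.7]
gripper_width: 0.191
```

```bash
python3 w.py pics/w7.png
```

```text
[587.5  28.4 -27.3] 7.3167 [[1.0, -0.0, -0.0, -0.16], [0.0, 0.95, 0.3, -77.18], [0.0, -0.3, 0.95, -176.9], [0.0, 0.0, 0.0, 1.0]]
stopper_0 [586.9, 51.6, 23.5] 0.61
stopper_0 [526.2, -13.1, 21.2] 0.6
stopper_0 [640.1, -0.8, -2.1] 0.58
vial [481.7, 6.6, 27.8] 0.82
dark [ 48. 403.] [ 49  42 442] [476.   -3.5  14. ]
```

View pics/w7.png

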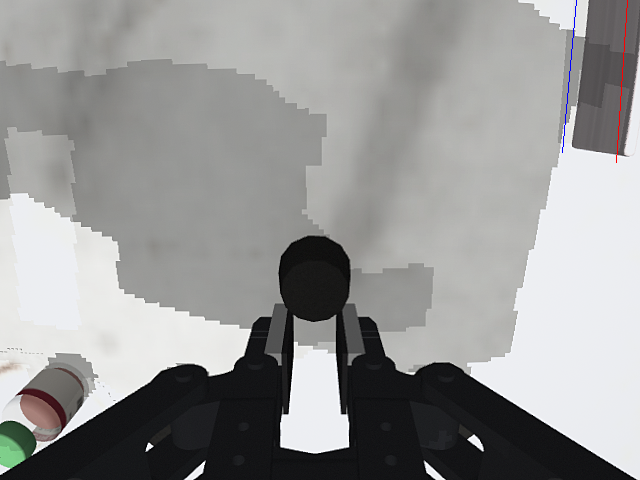

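The stopper is now pushed in the notch at (315,278) px, about y 51 mm. Continuing.

Request:
step_arm:
  moves:
    - {"grip": -0.62, "dx": 0, "dy": -10, "dz": 0, "spin": 0}
    - {"grip": -0.62, "dx": 0, "dy": -10, "dz": 0, "spin": 0}
    - {"grip": -0.62, "dx": 0, "dy": -10, "dz": 0, "spin": 0}
    - {"grip": -0.62, "dx": 0, "dy": -10, "dz": 0, "spin": 0}
    - {"grip": -0.62, "dx": 0, "dy": -10, "dz": 0, "spin": 0}

```text
time: 7.88
eef_pos: [588.4, 78.4, -27.4]
eef_rot: [[1.0, -0.017, 0.0], [-0.017, -1.0, 0.0], [0.0, -0.0, -1.0]]
contact_force: [-0.1, -0.8, 0.9]
gripper_width: 0.191
```

Request:
step_arm:
  moves:
    - {"grip": -0.62, "dx": 0, "dy": -10, "dz": 0, "spin": 0}
    - {"grip": -0.62, "dx": 0, "dy": -10, "dz": 0, "spin": 0}
    - {"grip": -0.62, "dx": 0, "dy": -10, "dz": 0, "spin": 0}
    - {"grip": -0.62, "dx": 0, "dy": -8, "dz": 0, "spin": 0}
    - {"grip": -0.62, "dx": 0, "dy": 0, "dz": 0, "spin": 0}

```text
time: 8.3
eef_pos: [589.0, 116.8, -27.4]
eef_rot: [[1.0, -0.015, 0.0], [-0.015, -1.0, 0.0], [0.0, -0.0, -1.0]]
contact_force: [0.2, 0.5, -0.1]
gripper_width: 0.19
```

```bash
python3 w.py pics/w8.png; python3 - <<'E'
import cv2
from workcell import grab_frame
g=grab_frame("scene");cv2.imwrite("pics/s8.png",cv2.resize(g["pixels"][190:340,230:430,::-1],None,fx=4,fy=4,interpolation=cv2.INTER_CUBIC))
E
```

```text
[589.  116.8 -27.4] 8.3 [[1.0, -0.0, -0.0, -0.16], [0.0, 0.95, 0.3, -77.18], [0.0, -0.3, 0.95, -176.9], [0.0, 0.0, 0.0, 1.0]]
stopper_0 [589.4, 144.1, 21.2] 0.9
```

View pics/s8.png

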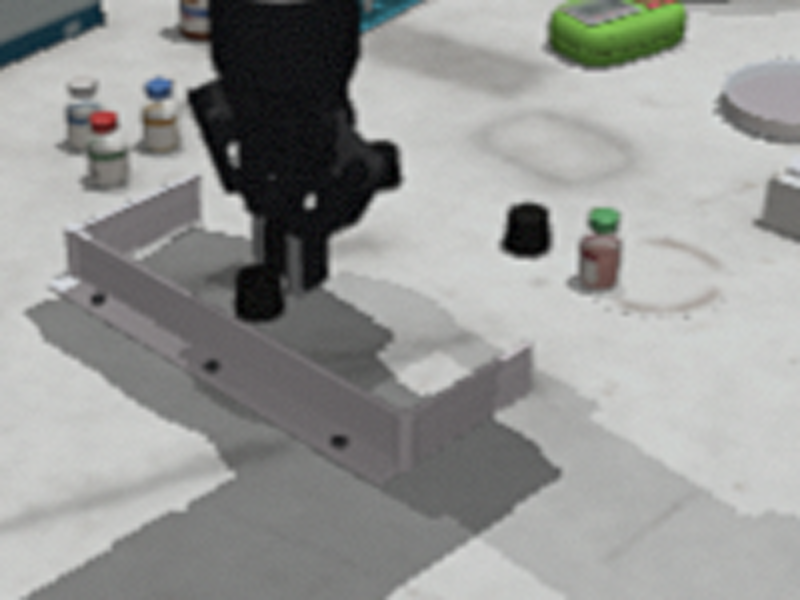

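View pics/w8.png

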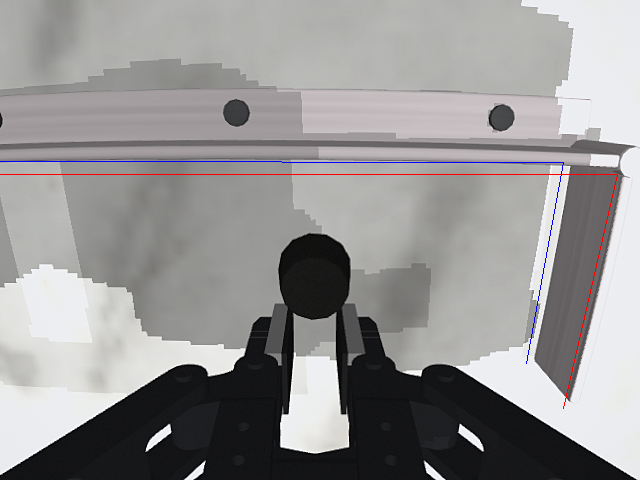

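The first stopper is at about (589,141) mm, well inside. I'll retreat, lift over and line up behind the far stopper.

Request:
step_arm:
  moves:
    - {"grip": -0.62, "dx": 0, "dy": 20, "dz": 0, "spin": 0}
    - {"grip": -0.62, "dx": 0, "dy": 0, "dz": -35, "spin": 0}
    - {"grip": -0.62, "dx": 0, "dy": 0, "dz": -35, "spin": 0}
    - {"grip": -0.62, "dx": 10, "dy": 28, "dz": 0, "spin": 0}
    - {"grip": -0.62, "dx": 10, "dy": 29, "dz": 0, "spin": 0}

```text
time: 8.92
eef_pos: [608.8, 37.5, 45.1]
eef_rot: [[1.0, -0.015, 0.004], [-0.015, -1.0, -0.0], [0.004, 0.0, -1.0]]
contact_force: [0.1, -0.5, -0.2]
gripper_width: 0.194
```

Request:
step_arm:
  moves:
    - {"grip": -0.62, "dx": 10, "dy": 29, "dz": 0, "spin": 0}
    - {"grip": -0.62, "dx": 10, "dy": 29, "dz": 0, "spin": 0}
    - {"grip": -0.62, "dx": 11, "dy": 29, "dz": 0, "spin": 0}
    - {"grip": -0.62, "dx": 0, "dy": 0, "dz": 20, "spin": 0}
    - {"grip": -0.62, "dx": 0, "dy": 0, "dz": 20, "spin": 0}

```text
time: 9.33
eef_pos: [638.3, -52.6, 2.9]
eef_rot: [[1.0, -0.021, 0.003], [-0.021, -1.0, -0.001], [0.003, 0.001, -1.0]]
contact_force: [-0.0, 1.2, -0.3]
gripper_width: 0.193
```

```bash
python3 w.py pics/w9.png
```

```text
[638.3 -52.6   2.9] 9.3333 [[1.0, -0.0, -0.0, -0.16], [0.0, 0.95, 0.3, -77.18], [0.0, -0.3, 0.95, -176.9], [0.0, 0.0, 0.0, 1.0]]
stopper_0 [638.0, -5.9, 16.6] 0.68
stopper_0 [538.5, -7.6, 18.6] 0.57
dark [315. 192.] [  63   69 3394] [639.4  -5.   14. ]
dark [ 58. 203.] [  81   67 4064] [531.4  -6.1  14. ]
```

View pics/w9.png

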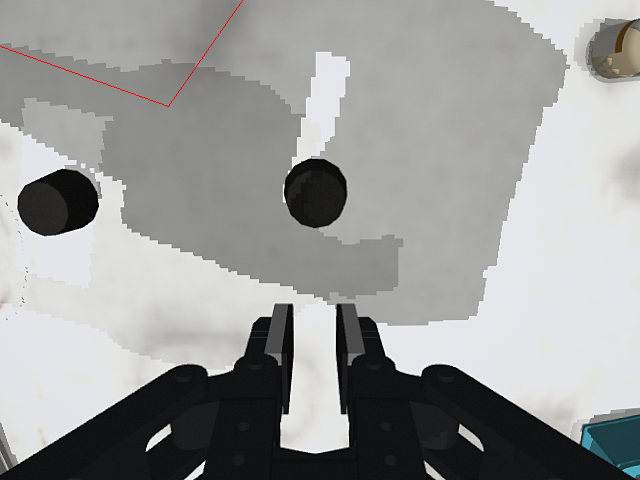

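Request:
step_arm:
  moves:
    - {"grip": -0.62, "dx": 0, "dy": 0, "dz": 14, "spin": 0}
    - {"grip": -0.62, "dx": 0, "dy": 0, "dz": 12, "spin": 0}
    - {"grip": -0.62, "dx": 0, "dy": 0, "dz": 4, "spin": 0}
    - {"grip": -0.62, "dx": 0, "dy": -8, "dz": 0, "spin": 0}
    - {"grip": -0.62, "dx": 0, "dy": -8, "dz": 0, "spin": 0}

```text
time: 9.9
eef_pos: [637.8, -33.3, -26.9]
eef_rot: [[1.0, -0.018, 0.0], [-0.018, -1.0, -0.0], [0.0, 0.0, -1.0]]
contact_force: [0.8, -0.3, -1.0]
gripper_width: 0.19
```

Request:
step_arm:
  moves:
    - {"grip": -0.62, "dx": 0, "dy": -8, "dz": 0, "spin": 0}
    - {"grip": -0.62, "dx": 0, "dy": -8, "dz": 0, "spin": 0}
    - {"grip": -0.62, "dx": -0.7, "dy": -10, "dz": 0, "spin": 0}
    - {"grip": -0.62, "dx": -0.7, "dy": -10, "dz": 0, "spin": 0}
    - {"grip": -0.62, "dx": -0.7, "dy": -10, "dz": 0, "spin": 0}

```text
time: 10.32
eef_pos: [636.3, 13.5, -27.1]
eef_rot: [[1.0, -0.017, 0.0], [-0.017, -1.0, -0.0], [0.0, 0.0, -1.0]]
contact_force: [0.9, -1.3, 0.8]
gripper_width: 0.189
```

```bash
python3 w.py pics/w10.png
```

```text
[636.3  13.5 -27.1] 10.3167 [[1.0, -0.0, -0.0, -0.16], [0.0, 0.95, 0.3, -77.18], [0.0, -0.3, 0.95, -176.9], [0.0, 0.0, 0.0, 1.0]]
stopper_0 [593.6, 125.6, 6.6] 0.95
stopper_0 [536.3, -3.3, 15.6] 0.87
stopper_0 [636.0, 37.7, 15.0] 0.85
dark [164.   5.] [ 59  15 569] [592.7 124.9  14. ]
dark [ 55. 375.] [  84   80 4590] [531.6  -4.5  14. ]
```

View pics/w10.png

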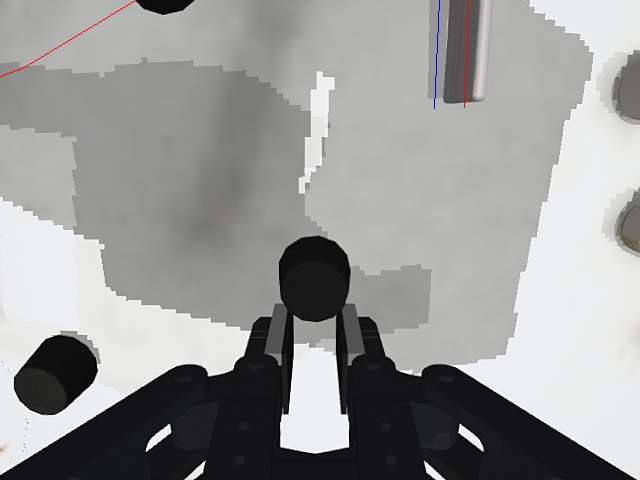

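Request:
step_arm:
  moves:
    - {"grip": -0.62, "dx": -0.4, "dy": -10, "dz": 0, "spin": 0}
    - {"grip": -0.62, "dx": -0.4, "dy": -10, "dz": 0, "spin": 0}
    - {"grip": -0.62, "dx": -0.4, "dy": -10, "dz": 0, "spin": 0}
    - {"grip": -0.62, "dx": -0.4, "dy": -10, "dz": 0, "spin": 0}
    - {"grip": -0.62, "dx": -0.4, "dy": -10, "dz": 0, "spin": 0}

```text
time: 10.88
eef_pos: [635.0, 63.6, -27.4]
eef_rot: [[1.0, -0.017, -0.0], [-0.017, -1.0, 0.0], [-0.0, -0.0, -1.0]]
contact_force: [-0.3, 0.2, 0.4]
gripper_width: 0.187
```

Request:
step_arm:
  moves:
    - {"grip": -0.62, "dx": -0.4, "dy": -10, "dz": 0, "spin": 0}
    - {"grip": -0.62, "dx": -0.4, "dy": -10, "dz": 0, "spin": 0}
    - {"grip": -0.62, "dx": -0.4, "dy": -10, "dz": 0, "spin": 0}
    - {"grip": -0.62, "dx": -0.4, "dy": -10, "dz": 0, "spin": 0}
    - {"grip": -0.62, "dx": -0.4, "dy": -10, "dz": 0, "spin": 0}

```text
time: 11.3
eef_pos: [633.9, 113.4, -27.4]
eef_rot: [[1.0, -0.017, -0.0], [-0.017, -1.0, 0.0], [-0.0, -0.0, -1.0]]
contact_force: [0.1, 0.6, -0.2]
gripper_width: 0.191
```

```bash
python3 w.py pics/w11.png
```

```text
[633.9 113.4 -27.4] 11.3 [[1.0, -0.0, -0.0, -0.16], [0.0, 0.95, 0.3, -77.18], [0.0, -0.3, 0.95, -176.9], [0.0, 0.0, 0.0, 1.0]]
stopper_0 [590.6, 138.3, 23.6] 0.89
stopper_0 [629.0, 140.8, 17.9] 0.81
dark [105. 108.] [ 26  27 388] [568.  195.3  14. ]
dark [189. 269.] [  85   85 5262] [590.2 140.3  14. ]
dark [616. 354.] [ 37  49 407] [754.2 100.6  14. ]
```

View pics/w11.png

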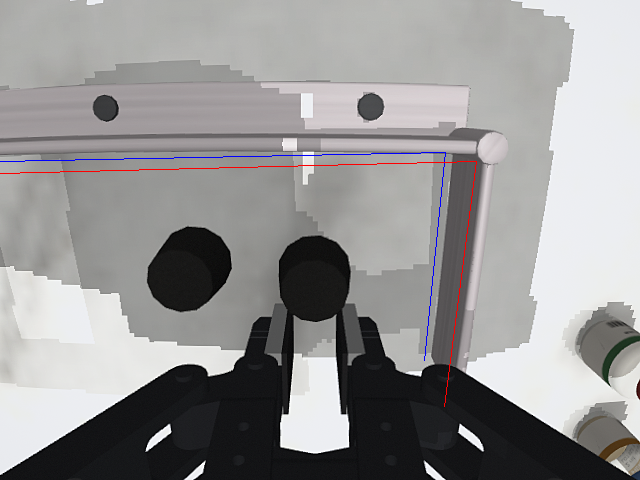

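Second stopper is at about (634,137) mm, with the first beside it at (590,140). For the third, the knuckles would pass close to the vial in this orientation. I'll turn the jaws 90° and straddle the stopper along the push direction, so the rear pad pushes it and the hand stays narrow towards the vial.

Request:
step_arm:
  moves:
    - {"grip": -0.62, "dx": 0, "dy": 20, "dz": 0, "spin": 0}
    - {"grip": -0.62, "dx": 0, "dy": 0, "dz": -35, "spin": 0}
    - {"grip": -0.62, "dx": 0, "dy": 0, "dz": -35, "spin": 0}
    - {"grip": -0.06, "dx": -20, "dy": 20, "dz": -15, "spin": 0}
    - {"grip": -0.06, "dx": -20, "dy": 20, "dz": -15, "spin": 0}

```text
time: 11.87
eef_pos: [593.3, 52.4, 74.3]
eef_rot: [[1.0, -0.016, 0.003], [-0.016, -1.0, -0.0], [0.003, 0.0, -1.0]]
contact_force: [-0.2, -1.1, 0.1]
gripper_width: 0.458
```

Request:
step_arm:
  moves:
    - {"grip": -0.06, "dx": -20, "dy": 20, "dz": -15, "spin": 0}
    - {"grip": -0.06, "dx": -20, "dy": 20, "dz": -15, "spin": 0}
    - {"grip": -0.06, "dx": -21, "dy": 20, "dz": 0, "spin": 0}
    - {"grip": -0.06, "dx": 0, "dy": 0, "dz": 0, "spin": 0.1195}
    - {"grip": -0.06, "dx": 0, "dy": 0, "dz": 0, "spin": 0.1195}

```text
time: 12.28
eef_pos: [530.2, -7.5, 103.3]
eef_rot: [[0.965, -0.261, 0.001], [-0.261, -0.965, -0.0], [0.001, 0.0, -1.0]]
contact_force: [0.7, 0.4, -0.5]
gripper_width: 0.47
```

Request:
step_arm:
  moves:
    - {"grip": -0.06, "dx": 0, "dy": 0, "dz": 0, "spin": 0.1195}
    - {"grip": -0.06, "dx": 0, "dy": 0, "dz": 0, "spin": 0.1195}
    - {"grip": -0.06, "dx": 0, "dy": 0, "dz": 0, "spin": 0.1195}
    - {"grip": -0.06, "dx": 0, "dy": 0, "dz": 0, "spin": 0.1195}
    - {"grip": -0.06, "dx": 0, "dy": 0, "dz": 0, "spin": 0.1195}

```text
time: 12.7
eef_pos: [530.9, -6.5, 102.7]
eef_rot: [[0.652, -0.758, 0.0], [-0.758, -0.652, -0.0], [0.0, 0.0, -1.0]]
contact_force: [0.0, -0.2, 0.0]
gripper_width: 0.466
```

Request:
step_arm:
  moves:
    - {"grip": -0.06, "dx": 0, "dy": 0, "dz": 0, "spin": 0.1195}
    - {"grip": -0.06, "dx": 0, "dy": 0, "dz": 0, "spin": 0.1195}
    - {"grip": -0.06, "dx": 0, "dy": 0, "dz": 0, "spin": 0.1195}
    - {"grip": -0.06, "dx": 0, "dy": 0, "dz": 0, "spin": 0.1195}
    - {"grip": -0.06, "dx": 0, "dy": 0, "dz": 0, "spin": 0.1195}

```text
time: 13.12
eef_pos: [530.9, -6.4, 102.7]
eef_rot: [[0.113, -0.994, 0.0], [-0.994, -0.113, -0.0], [0.0, 0.0, -1.0]]
contact_force: [-0.7, 0.7, 0.4]
gripper_width: 0.471
```

Request:
step_arm:
  moves:
    - {"grip": -0.06, "dx": 0, "dy": 0, "dz": 0, "spin": 0.1195}
    - {"grip": -0.06, "dx": 0, "dy": 0, "dz": 0, "spin": 0}

```text
time: 13.28
eef_pos: [530.9, -6.4, 102.7]
eef_rot: [[-0.005, -1.0, 0.0], [-1.0, 0.005, -0.0], [0.0, -0.0, -1.0]]
contact_force: [0.4, 0.7, 0.5]
gripper_width: 0.472
```

```bash
python3 w.py pics/w12.png; python3 - <<'E'
import cv2
from workcell import grab_frame
g=grab_frame("scene");cv2.imwrite("pics/s12.png",cv2.resize(g["pixels"][160:310,260:460,::-1],None,fx=4,fy=4,interpolation=cv2.INTER_CUBIC))
E
```

```text
[530.9  -6.4 102.7] 13.2833 [[1.0, -0.0, -0.0, -0.32], [0.0, 0.95, 0.3, -76.7], [0.0, -0.3, 0.95, -176.9], [0.0, 0.0, 0.0, 1.0]]
stopper_0 [588.8, 131.4, 24.9] 0.66
stopper_0 [533.1, -7.8, 22.4] 0.64
stopper_0 [631.7, 132.0, 19.2] 0.61
vial [481.4, -2.5, 32.5] 0.64
dark [629.  47.] [ 19  83 509] [ 654.7 -205.7   14. ]
dark [87. 78.] [  54   43 1842] [633.5 134.5  14. ]
dark [ 92. 150.] [  51   41 1682] [589.6 136.7  14. ]
dark [316. 236.] [  38   44 1300] [530.8  -6.7  14. ]
```

View pics/w12.png

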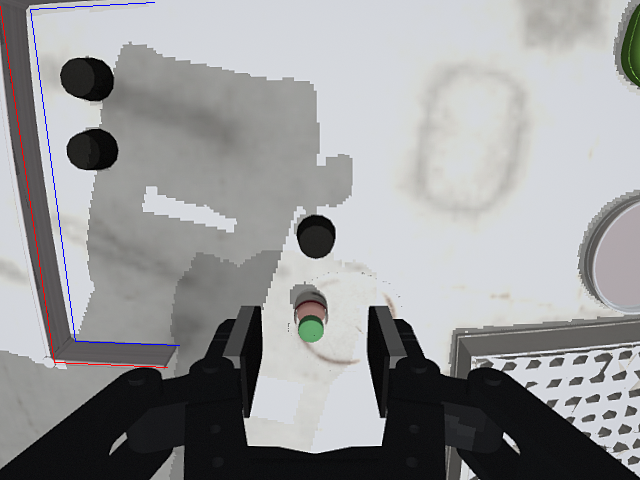

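View pics/s12.png

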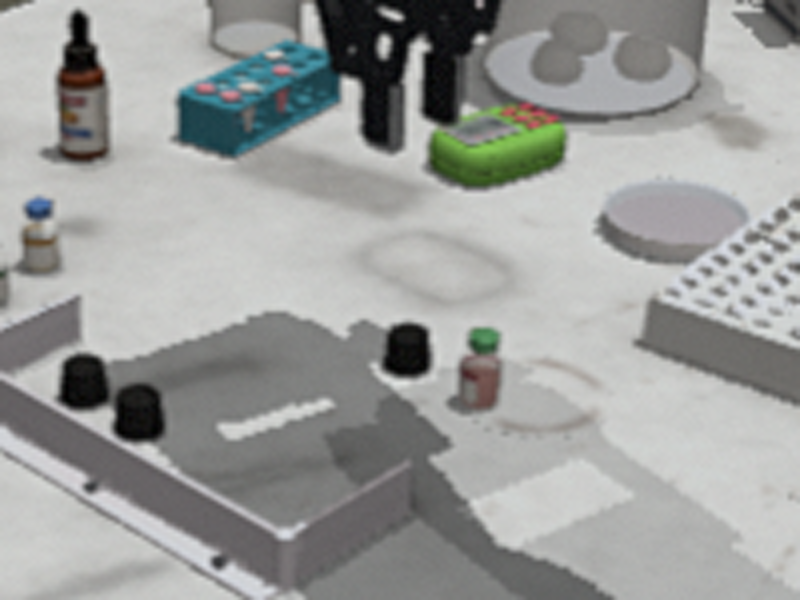

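Request:
step_arm:
  moves:
    - {"grip": -0.06, "dx": 0, "dy": 0, "dz": 30, "spin": 0}
    - {"grip": -0.06, "dx": 0, "dy": 0, "dz": 30, "spin": 0}
    - {"grip": -0.06, "dx": 0, "dy": 0, "dz": 25, "spin": 0}
    - {"grip": -0.06, "dx": 0, "dy": 0, "dz": 0, "spin": 0}

```text
time: 13.82
eef_pos: [528.3, -5.4, 13.7]
eef_rot: [[0.002, -1.0, -0.008], [-1.0, -0.002, 0.002], [-0.002, 0.008, -1.0]]
contact_force: [-0.7, 0.3, -0.3]
gripper_width: 0.468
```

```bash
python3 w.py pics/w13.png; python3 - <<'E'
import cv2
from workcell import grab_frame
g=grab_frame("scene");cv2.imwrite("pics/s13.png",cv2.resize(g["pixels"][190:290,300:420,::-1],None,fx=6,fy=6,interpolation=cv2.INTER_CUBIC))
E
```

```text
[528.3  -5.4  13.7] 13.8167 [[1.0, -0.0, -0.0, -0.33], [0.0, 0.95, 0.3, -76.7], [0.0, -0.3, 0.95, -176.9], [0.0, 0.0, 0.0, 1.0]]
stopper_0 [587.6, 128.4, 12.1] 0.8
stopper_0 [629.5, 122.5, 3.7] 0.78
stopper_0 [536.2, -6.7, 23.1] 0.77
vial [480.8, -1.8, 31.3] 0.79
dark [11. 59.] [  28   62 1363] [631.4 122.3  14. ]
dark [ 16. 159.] [  38   59 1815] [589.7 127.1  14. ]
dark [318. 284.] [  55   67 2946] [530.9  -6.8  14. ]
```

View pics/w13.png

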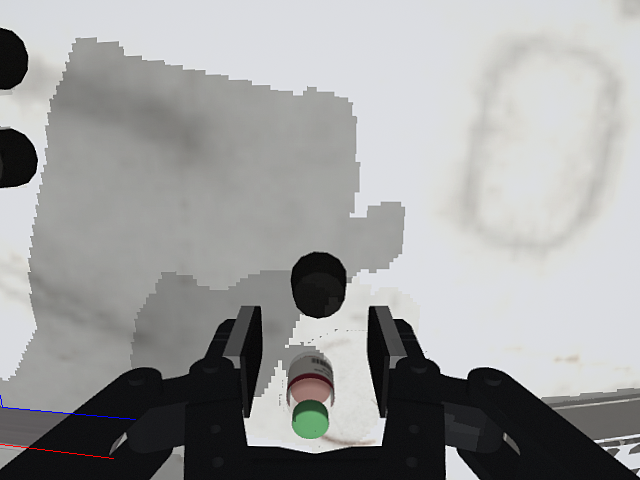

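View pics/s13.png

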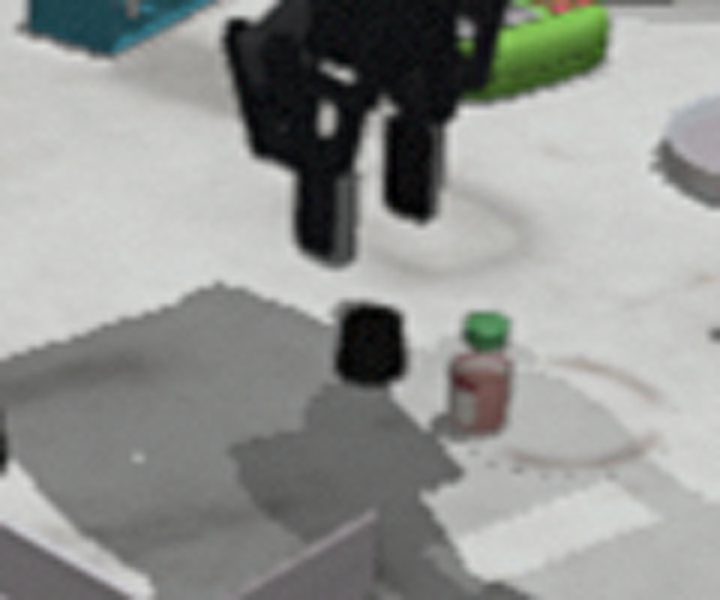

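```bash
python3 - <<'E'
from workcell import grab_frame,readout
from h import *
s=readout.get_obs();p=np.array(s["eef_pos"]);print(p)
g=grab_frame("scene")
f=lambda P:((proj(g,P)-[300,190])*6).round().tolist()
for h in (0,15,30,40,50):
  print(h,"front inner -x,+x:",f([p+[-11,20,h],p+[11,20,h]]),"rear inner",f([p+[-11,-20,h],p+[11,-20,h]]))
W=grab_frame("wrist");T=np.eye(4);T[:3,:3]=s["eef_rot"];T[:3,3]=p;W2=T@np.array(W["T_tool_cam"])
for h in (0,15,30,40,50):
  print(h,proj(W,[p+[11,20,h],p+[-11,20,h],p+[11,-20,h]],W2).round().tolist())
E
```

```text
[531.97531193  -6.1415905   19.24573202]
0 front inner -x,+x: [[349.0, 348.0], [302.0, 327.0]] rear inner [[419.0, 308.0], [373.0, 288.0]]
15 front inner -x,+x: [[350.0, 311.0], [303.0, 290.0]] rear inner [[421.0, 271.0], [374.0, 252.0]]
30 front inner -x,+x: [[351.0, 274.0], [304.0, 254.0]] rear inner [[423.0, 235.0], [375.0, 216.0]]
40 front inner -x,+x: [[352.0, 249.0], [305.0, 229.0]] rear inner [[424.0, 210.0], [376.0, 191.0]]
50 front inner -x,+x: [[353.0, 223.0], [305.0, 204.0]] rear inner [[425.0, 185.0], [377.0, 167.0]]
0 [[271.0, 267.0], [273.0, 311.0], [359.0, 267.0]]
15 [[268.0, 279.0], [269.0, 326.0], [363.0, 279.0]]
30 [[263.0, 294.0], [266.0, 344.0], [367.0, 294.0]]
40 [[260.0, 305.0], [263.0, 358.0], [371.0, 305.0]]
50 [[257.0, 318.0], [260.0, 373.0], [375.0, 318.0]]
```

Request:
step_arm:
  moves:
    - {"grip": -0.06, "dx": 0, "dy": 0, "dz": 15, "spin": 0}
    - {"grip": -0.06, "dx": 0, "dy": 0, "dz": 13, "spin": 0}
    - {"grip": -0.06, "dx": 0, "dy": 0, "dz": 10, "spin": 0}
    - {"grip": -0.06, "dx": 0, "dy": 0, "dz": 0, "spin": 0}
    - {"grip": -0.06, "dx": 0, "dy": 0, "dz": 0, "spin": 0}

```text
time: 14.53
eef_pos: [531.1, -5.9, -20.0]
eef_rot: [[0.0, -1.0, 0.0], [-1.0, -0.0, -0.0], [0.0, -0.0, -1.0]]
contact_force: [0.4, 0.3, -0.4]
gripper_width: 0.471
```

```bash
python3 w.py pics/w14.png; python3 - <<'E'
import cv2
from workcell import grab_frame
g=grab_frame("scene");cv2.imwrite("pics/s14.png",cv2.resize(g["pixels"][190:290,300:420,::-1],None,fx=6,fy=6,interpolation=cv2.INTER_CUBIC))
E
```

```text
[531.1  -5.9 -20. ] 14.5333 [[1.0, -0.0, -0.0, -0.32], [0.0, 0.95, 0.3, -76.7], [0.0, -0.3, 0.95, -176.9], [0.0, 0.0, 0.0, 1.0]]
stopper_0 [533.7, -7.5, 20.0] 0.92
vial [484.7, -1.3, 18.4] 0.88
dark [318. 325.] [  66   81 4363] [531.1  -6.8  14. ]
```

View pics/w14.png

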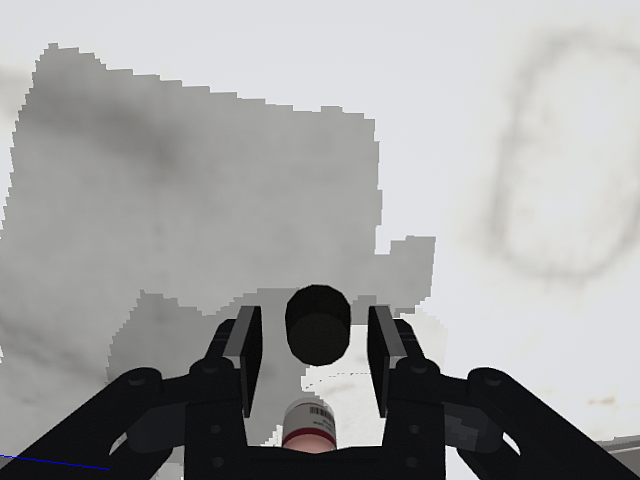

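View pics/s14.png

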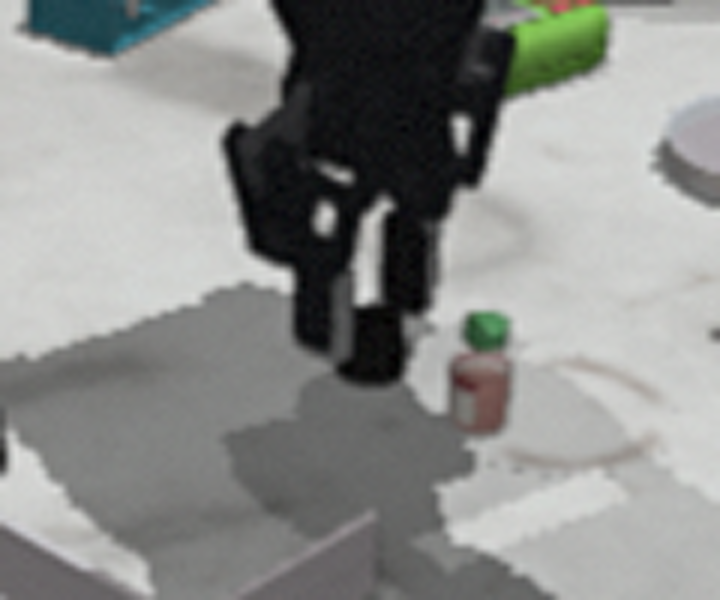

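The pads straddle the stopper at (318,325) px, with clear white on both sides. I'll lower only slightly, because the hand body is near the vial's height, then push.

Request:
step_arm:
  moves:
    - {"grip": -0.06, "dx": 0, "dy": -2, "dz": 3, "spin": 0}
    - {"grip": -0.06, "dx": -4, "dy": 0, "dz": 0, "spin": 0}
    - {"grip": -0.06, "dx": -6, "dy": 0, "dz": 0, "spin": 0}
    - {"grip": -0.06, "dx": -8, "dy": 0, "dz": 0, "spin": 0}
    - {"grip": -0.06, "dx": -8, "dy": 0, "dz": 0, "spin": 0}

```text
time: 15.15
eef_pos: [532.8, 21.0, -23.3]
eef_rot: [[0.0, -1.0, -0.0], [-1.0, -0.0, 0.0], [-0.0, 0.0, -1.0]]
contact_force: [0.5, -0.2, 0.1]
gripper_width: 0.47
```

```bash
python3 w.py pics/w15.png; python3 - <<'E'
import cv2
from workcell import grab_frame
g=grab_frame("scene");cv2.imwrite("pics/s15.png",cv2.resize(g["pixels"][190:290,300:420,::-1],None,fx=6,fy=6,interpolation=cv2.INTER_CUBIC))
E
```

```text
[532.8  21.  -23.3] 15.15 [[1.0, -0.0, -0.0, -0.32], [0.0, 0.95, 0.3, -76.7], [0.0, -0.3, 0.95, -176.9], [0.0, 0.0, 0.0, 1.0]]
stopper_0 [588.8, 123.0, 13.5] 0.96
stopper_0 [631.0, 124.7, 4.0] 0.95
stopper_0 [533.1, 12.9, 19.6] 0.56
vial [483.9, 3.4, 14.9] 0.56
dark [13. 58.] [  31   76 1856] [631.1 121.6  14. ]
dark [ 18. 180.] [  43   73 2527] [590.2 126.4  14. ]
```

View pics/w15.png

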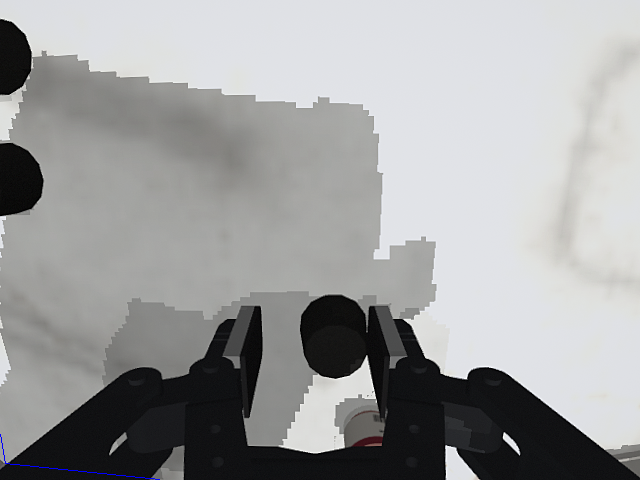

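View pics/s15.png

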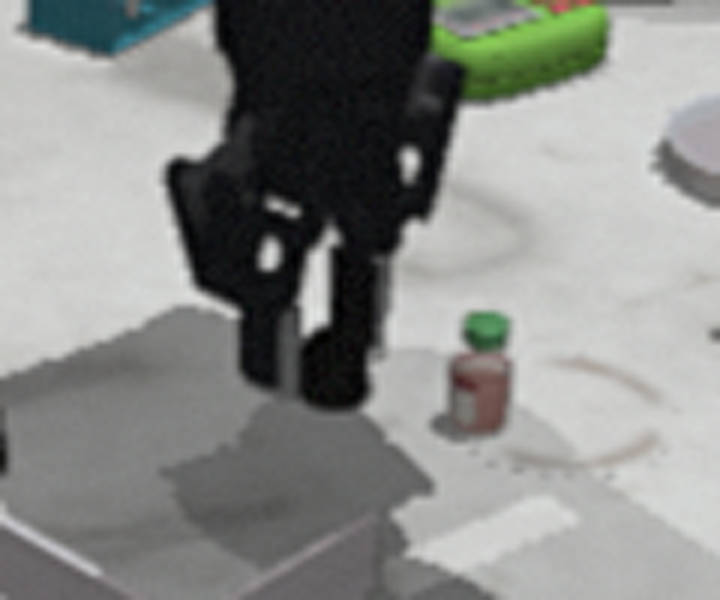

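The rear pad is pushing the stopper upright at (335,337) px, and the vial is unmoved at (485,375) in the scene crop. Continuing.

Request:
step_arm:
  moves:
    - {"grip": -0.06, "dx": -9, "dy": 0, "dz": 0, "spin": 0}
    - {"grip": -0.06, "dx": -9, "dy": 0, "dz": 0, "spin": 0}
    - {"grip": -0.06, "dx": -9, "dy": 0, "dz": 0, "spin": 0}
    - {"grip": -0.06, "dx": -9, "dy": 0, "dz": 0, "spin": 0}
    - {"grip": -0.06, "dx": -9, "dy": 0, "dz": 0, "spin": 0}

```text
time: 15.77
eef_pos: [532.8, 66.2, -23.4]
eef_rot: [[0.001, -1.0, -0.0], [-1.0, -0.001, 0.0], [-0.0, 0.0, -1.0]]
contact_force: [-0.1, -0.0, -0.9]
gripper_width: 0.466
```

```bash
python3 w.py pics/w16.png
```

```text
[532.8  66.2 -23.4] 15.7667 [[1.0, -0.0, -0.0, -0.32], [0.0, 0.95, 0.3, -76.7], [0.0, -0.3, 0.95, -176.9], [0.0, 0.0, 0.0, 1.0]]
stopper_0 [533.7, 57.4, 19.9] 0.75
stopper_0 [592.7, 132.5, 23.2] 0.71
stopper_0 [631.9, 131.1, 19.1] 0.56
vial [473.2, 10.3, 29.9] 0.92
dark [100.  43.] [ 102   88 6828] [633.4 135.2  14. ]
dark [108. 178.] [  95   79 5762] [589.9 137.4  14. ]
```

View pics/w16.png

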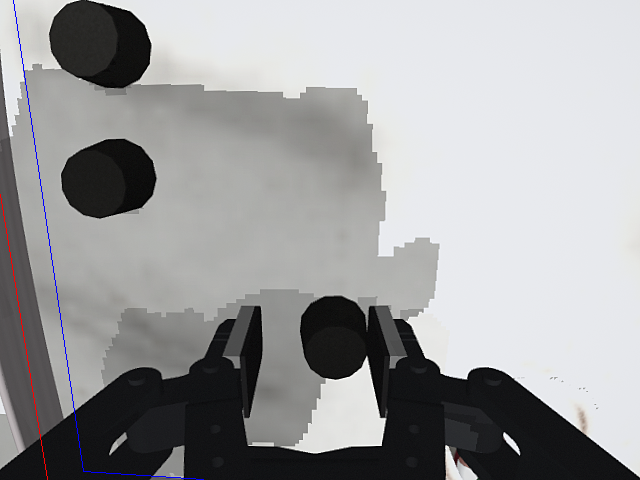

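Request:
step_arm:
  moves:
    - {"grip": -0.06, "dx": -9, "dy": 0, "dz": 0, "spin": 0}
    - {"grip": -0.06, "dx": -9, "dy": 0, "dz": 0, "spin": 0}
    - {"grip": -0.06, "dx": -9, "dy": 0, "dz": 0, "spin": 0}
    - {"grip": -0.06, "dx": -9, "dy": 0, "dz": 0, "spin": 0}
    - {"grip": -0.06, "dx": -9, "dy": 0, "dz": 0, "spin": 0}

```text
time: 16.33
eef_pos: [532.9, 111.1, -23.4]
eef_rot: [[0.001, -1.0, 0.0], [-1.0, -0.001, 0.0], [-0.0, -0.0, -1.0]]
contact_force: [-0.2, -0.8, -0.1]
gripper_width: 0.471
```

Request:
step_arm:
  moves:
    - {"grip": -0.06, "dx": -9, "dy": 0, "dz": 0, "spin": 0}
    - {"grip": -0.06, "dx": -9, "dy": 0, "dz": 0, "spin": 0}
    - {"grip": -0.06, "dx": -7, "dy": 0, "dz": 0, "spin": 0}
    - {"grip": -0.06, "dx": 0, "dy": 0, "dz": 0, "spin": 0}

```text
time: 16.67
eef_pos: [532.8, 136.5, -23.4]
eef_rot: [[0.002, -1.0, 0.0], [-1.0, -0.002, 0.0], [-0.0, -0.0, -1.0]]
contact_force: [0.2, -0.2, -0.2]
gripper_width: 0.468
```

```bash
python3 w.py pics/w17.png; python3 - <<'E'
import cv2
from workcell import grab_frame
g=grab_frame("scene");cv2.imwrite("pics/s17.png",cv2.resize(g["pixels"][190:340,230:430,::-1],None,fx=4,fy=4,interpolation=cv2.INTER_CUBIC))
E
```

```text
[532.8 136.5 -23.4] 16.6667 [[1.0, -0.0, -0.0, -0.32], [0.0, 0.95, 0.3, -76.7], [0.0, -0.3, 0.95, -176.9], [0.0, 0.0, 0.0, 1.0]]
stopper_0 [631.3, 136.9, 19.7] 0.79
stopper_0 [535.2, 129.7, 21.0] 0.68
vial [535.5, 128.6, 23.3] 0.33
dark [315.  39.] [  80   85 5652] [632.7 136.8  14. ]
dark [309. 176.] [  75   81 4770] [590.1 138.9  14. ]
dark [332. 337.] [  67   83 4545] [529.2 130.4  14. ]
```

View pics/w17.png

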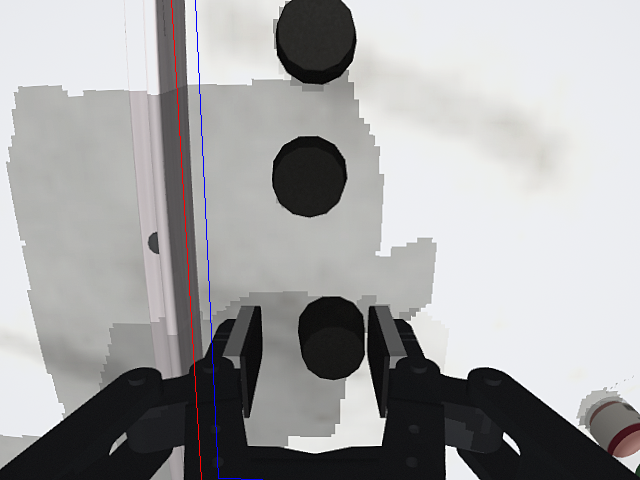

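View pics/s17.png

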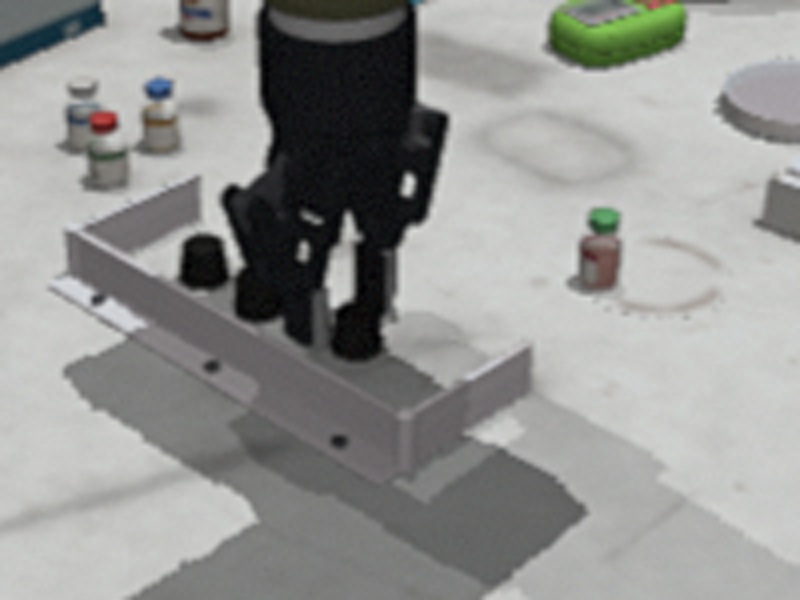

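The third stopper is at about (530,130) mm, 33 mm inside. I'll free the pad, lift straight up, move aside and check.

Request:
step_arm:
  moves:
    - {"grip": -0.06, "dx": 4, "dy": 0, "dz": 0, "spin": 0}
    - {"grip": -0.06, "dx": 0, "dy": 0, "dz": 0, "spin": 0}
    - {"grip": -0.06, "dx": 0, "dy": 0, "dz": -15, "spin": 0}
    - {"grip": -0.06, "dx": 0, "dy": 0, "dz": -30, "spin": 0}
    - {"grip": -0.06, "dx": 0, "dy": 0, "dz": -40, "spin": 0}

```text
time: 17.28
eef_pos: [531.3, 130.5, 60.6]
eef_rot: [[-0.001, -1.0, -0.006], [-1.0, 0.001, -0.0], [0.0, 0.006, -1.0]]
contact_force: [-0.3, 0.3, 0.2]
gripper_width: 0.467
```

Request:
step_arm:
  moves:
    - {"grip": -0.06, "dx": 0, "dy": 0, "dz": -40, "spin": 0}
    - {"grip": -0.06, "dx": 35, "dy": 0, "dz": -20, "spin": 0}
    - {"grip": -0.06, "dx": 35, "dy": 0, "dz": -20, "spin": 0}
    - {"grip": -0.06, "dx": 35, "dy": 0, "dz": 0, "spin": 0}
    - {"grip": -0.06, "dx": 35, "dy": 0, "dz": 0, "spin": 0}

```text
time: 17.7
eef_pos: [533.1, -10.8, 143.1]
eef_rot: [[0.0, -1.0, 0.003], [-1.0, -0.0, -0.001], [0.001, -0.003, -1.0]]
contact_force: [0.8, -0.1, -0.4]
gripper_width: 0.471
```

Request:
step_arm:
  moves:
    - {"grip": -0.06, "dx": 35, "dy": 10, "dz": 0, "spin": 0}
    - {"grip": -0.06, "dx": 35, "dy": 10, "dz": 0, "spin": 0}
    - {"grip": -0.06, "dx": 35, "dy": 10, "dz": 0, "spin": 0}
    - {"grip": -0.06, "dx": 35, "dy": 10, "dz": 0, "spin": 0}
    - {"grip": -0.06, "dx": 0, "dy": 0, "dz": 0, "spin": 0}

```text
time: 18.12
eef_pos: [491.5, -154.4, 141.6]
eef_rot: [[-0.006, -1.0, -0.0], [-1.0, 0.006, -0.002], [0.002, 0.0, -1.0]]
contact_force: [-0.4, -0.0, -0.6]
gripper_width: 0.473
```

```bash
python3 - <<'E'
from workcell import grab_frame,readout,boxes_of
from h import *
print(np.round(readout.get_obs()["eef_pos"]),readout.get_obs()["time"])
F=np.load("fence.npz");R,o=F["R"],F["o"]
for c in("top","scene"):
    f=grab_frame(c)
    for t in ["stopper_0","vial","bench_timer","dish","felt_marker","tongs"]:
        print(c,t,[(np.round(b["xyz"]).tolist(),round(b["conf"],2)) for b in boxes_of(t,c) if b["conf"]>.4])
    im=f["pixels"][:,:,::-1]
    if c=="top":
        cr=im[180:300,260:370]; big=cv2.resize(cr,None,fx=5,fy=5,interpolation=cv2.INTER_CUBIC)
        n,l,st,ce=cv2.connectedComponentsWithStats((cv2.cvtColor(cr,cv2.COLOR_BGR2GRAY)<70).astype(np.uint8))
        for i in range(1,n):
            if st[i,4]>15:
                p=unproj(f,ce[i]+[260,180],14); print(p.round(1),"fence",(R.T@(p-o)).round(1),st[i,4])
        hsv=cv2.cvtColor(cr,cv2.COLOR_BGR2HSV); m=((hsv[...,1]>80)&(hsv[...,0]>40)&(hsv[...,0]<90)).astype(np.uint8)
        n,l,st,ce=cv2.connectedComponentsWithStats(m)
        for i in range(1,n):
            if st[i,4]>8: print("vial",unproj(f,ce[i]+[260,180],43).round(1))
    else: big=cv2.resize(im[190:340,230:430],None,fx=4,fy=4,interpolation=cv2.INTER_CUBIC)
    cv2.imwrite(f"pics/end_{c}.png",big)
E
```

```text
[ 492. -154.  142.] 18.1167
top stopper_0 [([588.0, 133.0, 18.0], 0.51), ([635.0, 135.0, 22.0], 0.47), ([521.0, 126.0, 20.0], 0.46)]
top vial [([474.0, -4.0, 42.0], 0.58)]
top bench_timer [([657.0, -252.0, 28.0], 0.87)]
top dish []
top felt_marker [([479.0, 410.0, 17.0], 0.82)]
top tongs []
[630.1 136.2  14. ] fence [ 42.  -69.8  14. ] 53
[585.9 138.   14. ] fence [ 42.7 -25.6  14. ] 48
[524.4 129.6  14. ] fence [32.6 35.6 14. ] 52
vial [473.6  -3.3  43. ]
scene stopper_0 [([584.0, 147.0, 16.0], 0.56), ([521.0, 137.0, 15.0], 0.55), ([627.0, 144.0, 15.0], 0.43)]
scene vial [([475.0, 9.0, 21.0], 0.68)]
scene bench_timer [([641.0, -236.0, 22.0], 0.61)]
scene dish [([510.0, -237.0, 15.0], 0.97)]
scene felt_marker [([464.0, 424.0, 11.0], 0.58)]
scene tongs [([600.0, 418.0, 9.0], 0.47)]
```

View pics/end_top.png

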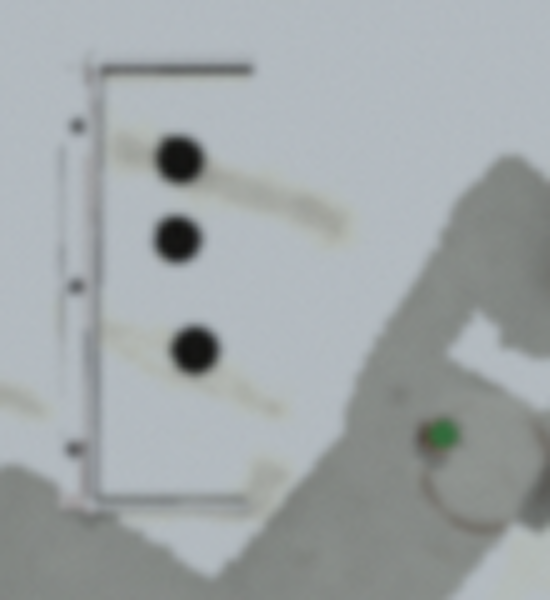

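View pics/end_scene.png

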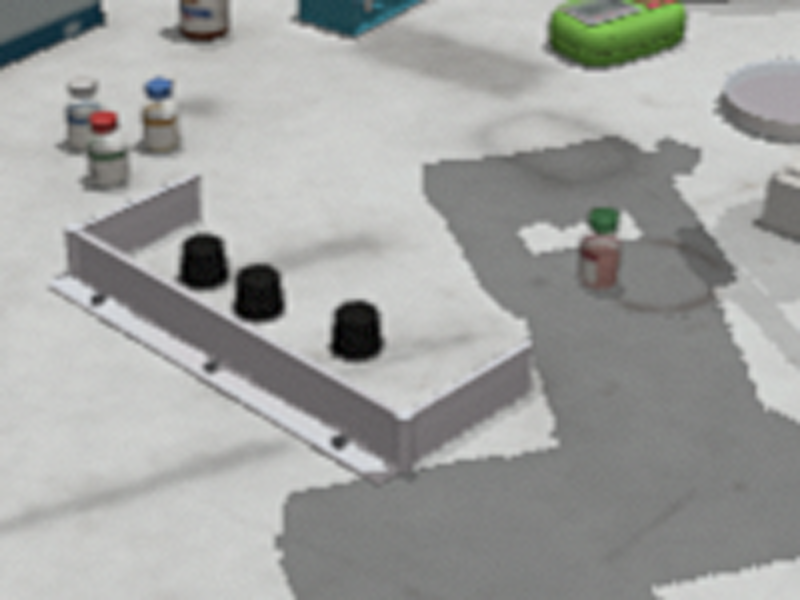

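All three stoppers stand upright inside the fence, at (180,160), (177,240) and (195,350) in the top crop. The vial is where it was, and the arm is clear of everything. Handing in.

```bash
python3 -c "
from workcell import ticket
print(ticket.job_done())"
```

```text
the job is handed in; nothing more can be done
None
```

All three stoppers are inside the fence, pushed along the bench one at a time, and I handed the job in at about 18 s. I swept the first two with the fingertips in a notch. For the third, next to the vial, I turned the jaws a quarter turn and pushed it with the rear pad to keep the hand clear of the vial.

**Last checks, from the top picture:**

| Item | Result |
|---|---|
| Stoppers | 42, 43 and 33 mm past the open side (11 mm needed), at fence y -70, -26 and +36 mm, all upright |
| Vial | upright, within about 1 mm of its first measured place |
| Timer, marker | same place as at the start, within about 2 mm |
| Dish, forceps | missed by the network in the last top picture; the scene camera has them within about 1 mm of the start |
| Arm | clear of everything, and no contact force above sensor noise in any reading |

**One disagreement:** the visible finger ends sat about 33 to 38 mm behind the reported TCP. The first push passed over the stopper without moving it. I then lowered the TCP to about z -27 mm for the first two and -23 mm for the third, checking force and pictures on the way down.

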